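# Load and start the glue-cup warmer

### The job

Get the glue warmer ready on the conservation bench: slide every brass cup sideways into a slot of the warmer's plate until it is fully home, so that it hangs upright by its collar. Then set a cover on each hanging cup so that it sits down on the rim, level, and only when all the cups are covered switch the warmer on with the red lever. A cover left over may stay on the bench; do not disturb the jar or the brush.

Things in the scene. Friction and masses are not known exactly. Their poses are not given: they have to be found in the camera images.
- cup_a_mid (a point): brass cup, 90 mm tall, ~0.22 kg, upright on the bench; may be absent. From its foot up: body 48 mm dia. (0-36 mm), groove 34 mm dia. (36-50), collar 56 mm dia. (50-56), thin-walled neck 44 mm outside, 36 inside (56-90), open at the top. Point on its axis half-way up, 45 mm above the foot; z up its axis
- cup_b_mid (a point): brass cup, 90 mm tall, ~0.22 kg, upright on the bench; may be absent. From its foot up: body 48 mm dia. (0-36 mm), groove 34 mm dia. (36-50), collar 56 mm dia. (50-56), thin-walled neck 44 mm outside, 36 inside (56-90), open at the top. Point on its axis half-way up, 45 mm above the foot; z up its axis
- cup_c_mid (a point): brass cup, 90 mm tall, ~0.22 kg, upright on the bench; may be absent. From its foot up: body 48 mm dia. (0-36 mm), groove 34 mm dia. (36-50), collar 56 mm dia. (50-56), thin-walled neck 44 mm outside, 36 inside (56-90), open at the top. Point on its axis half-way up, 45 mm above the foot; z up its axis
- cup_d_mid (a point): brass cup, 90 mm tall, ~0.22 kg, upright on the bench; may be absent. From its foot up: body 48 mm dia. (0-36 mm), groove 34 mm dia. (36-50), collar 56 mm dia. (50-56), thin-walled neck 44 mm outside, 36 inside (56-90), open at the top. Point on its axis half-way up, 45 mm above the foot; z up its axis
- cover_a_mid (a point): loose steel cover, any fits any cup, ~0.07 kg, 41 mm tall, lying knob up. From below: boss 30 mm dia., 6 mm high, that drops inside a cup's mouth; disc 52 mm dia., 5 mm thick, whose underside sits on the rim; black knob 16 mm dia., 30 mm tall. Point on its axis half-way up, 20.5 mm above the boss's underside, in the knob's lower part; z up its axis
- cover_b_mid (a point): loose steel cover, any fits any cup, ~0.07 kg, 41 mm tall, lying knob up. From below: boss 30 mm dia., 6 mm high, that drops inside a cup's mouth; disc 52 mm dia., 5 mm thick, whose underside sits on the rim; black knob 16 mm dia., 30 mm tall. Point on its axis half-way up, 20.5 mm above the boss's underside, in the knob's lower part; z up its axis
- cover_c_mid (a point): loose steel cover, any fits any cup, ~0.07 kg, 41 mm tall, lying knob up. From below: boss 30 mm dia., 6 mm high, that drops inside a cup's mouth; disc 52 mm dia., 5 mm thick, whose underside sits on the rim; black knob 16 mm dia., 30 mm tall. Point on its axis half-way up, 20.5 mm above the boss's underside, in the knob's lower part; z up its axis
- cover_d_mid (a point): loose steel cover, any fits any cup, ~0.07 kg, 41 mm tall, lying knob up. From below: boss 30 mm dia., 6 mm high, that drops inside a cup's mouth; disc 52 mm dia., 5 mm thick, whose underside sits on the rim; black knob 16 mm dia., 30 mm tall. Point on its axis half-way up, 20.5 mm above the boss's underside, in the knob's lower part; z up its axis
- slot0 (a point): where the axis of a cup fully home in this slot crosses the carrier plate's top, on which its collar rests (120 mm above the bench). Slot 40 mm wide, along this frame's x, open towards -x: mouth 35 mm from this point, closed end 17 mm beyond it on +x, where the cup's groove stops. Slots 78 mm apart along y; this is number 0, counted from the smallest y
- slot1 (a point): where the axis of a cup fully home in this slot crosses the carrier plate's top, on which its collar rests (120 mm above the bench). Slot 40 mm wide, along this frame's x, open towards -x: mouth 35 mm from this point, closed end 17 mm beyond it on +x, where the cup's groove stops. Slots 78 mm apart along y; this is number 1, counted from the smallest y
- slot2 (a point): where the axis of a cup fully home in this slot crosses the carrier plate's top, on which its collar rests (120 mm above the bench). Slot 40 mm wide, along this frame's x, open towards -x: mouth 35 mm from this point, closed end 17 mm beyond it on +x, where the cup's groove stops. Slots 78 mm apart along y; this is number 2, counted from the smallest y
- slot3 (a point): where the axis of a cup fully home in this slot crosses the carrier plate's top, on which its collar rests (120 mm above the bench). Slot 40 mm wide, along this frame's x, open towards -x: mouth 35 mm from this point, closed end 17 mm beyond it on +x, where the cup's groove stops. Slots 78 mm apart along y; this is number 3, counted from the smallest y
- warmer: fixed cup warmer; origin on the bench below the middle of the slot row, axes as the slots'. Aluminium carrier plate 6 mm thick, top at 120 mm; under it a steel tray 12 mm high reaching 75 mm to -x of the row, and room for the cups' bodies; cream heater housing from 45 mm to +x of the row, no higher than the plate. Control pod, 100 mm high, 200 mm to +y
- switch (a joint): angle of the warmer's red toggle lever, rad: 0 is off (leaning to the warmer's -x, the side of the slot mouths), 1.0 is on (leaning to +x); it stays where it is left and moves with light force. The lever stands on the control pod 83 mm to the +y side of slot3
- switch_tip (a point): top end of the red toggle lever, the centre of its red ball, 26 mm in diameter, 50 mm from the pivot; push it about 50 mm towards the warmer's +x (the slots' x axis) to switch on
- jar: bystander: amber jar, 60 mm in diameter, 100 mm tall; origin at the centre of its underside; leave alone
- brush: bystander: brush, 180 mm long, lying on the bench, its length along its x; leave alone
Mind the look-alikes: they are no part of the job. Leave any green or pink look-alike of the part that bears cup_b_mid alone.

How it is judged:
By the outcome, as a careful person would: the job done as asked, in the order asked, and still so for the second after the job is handed in, with the robot touching nothing.
Of cup_a, cup_b, cup_c, cup_d only 3 to 4 are there at a start; the rules pass over those that are not, and their reading is None.
At some moment in a run one of cover_a, cover_b, cover_c, cover_d may be knocked a few centimetres aside while the robot is not near it.
It also fails if it takes over 210 s, if anything falls off the work surface, if the arm or the gripper's body presses on something with over 40 N, if the wrist force passes 120 N, or if a joint passes its speed limit or range.

### The arm

A 6-joint arm with a two-finger parallel gripper is mounted at the origin on the work surface. World frame = base frame: x ahead of the robot, y to its left, z up, the work surface at z = 0. Lengths are in m, angles in rad, forces in N, time in s.
With the tool pointing down it reaches from about 0.35 to 0.85 m from the base axis. Payload 8.1 kg.
Tool frame: the origin (TCP) lies on the mounting face of the last link; the fingertips stand 186 mm ahead of it and the grasp point (between the pads) lies 167 mm ahead of it; z points along the fingers, y is the line along which they close (so a half turn about z gives the same grasp; the last joint's range is limited). The gripper opens to 93 mm and grips with 3 to 60 N. Pads are 15 mm wide; open, the fingers measure 128 mm over their backs; the gripper's body (75 mm by 188 mm) begins 65 mm behind the grasp point.
Start: joints at [-1.294, 0.13, 1.488, -0, 1.523, -0.085], TCP at [0.212, -0.561, 0.405] pointing down, gripper open.
Joint ranges: [-2.96, 2.96], [-0.89, 2.26], [0.02, 2.5], [-1.34, 4.48], [0, 2.73], [-2.66, 2.66]. Speed limits (rad/s): [2.39, 2.39, 2.79, 3.14, 3.14, 3.14].

### API

Orientations are given as a rotation vector (axis times angle).
In Python, from plant import read_state, read_camera, camera_params, close_job gives the robot as it stands. The module is installed in compiled form; this text tells all that it offers.
- The arm moves only by the tool servo_tool, never from a script. Its argument "increments" is a list of rows, each an object with "slide": the shift along the tool's x, y, z in mm, a list of three; "dr": the turn, a rotation vector about the tool's x, y, z in rad, a list of three; "jaw": the closure, from 0 (fully open) to 1 (shut). In form: [{"slide": [x, y, z], "dr": [ax, ay, az], "jaw": jaw}, ...]. A call has 1 to 20 rows; each row is the pose to reach, as a shift and turn from the pose commanded when the call began, along the tool's axes at that moment; what a row does not reach only later rows make up. A row lasts 1/10 s, in which the tool goes at most 50 mm and 8.59 degrees, less where a joint would pass 70% of its speed; a pose out of reach is approached as far as the arm can. A call with a gripper value outside its range is refused whole. The fingers move at their own pace and stop on an object; "force" is the grip in N (left out, the last holds). Time passes only in rows, so rows that repeat a pose let the fingers close. It gives the time, the measured TCP pose, the force, the opening and the grip force at its end, in the units of the state.
- read_state(): the state, without advancing time (a new reading comes with each control period).
- read_camera(name): name is "scene" or "side" or "wrist"; returns (picture, depth): 384x512x3 uint8, red, green, blue; 384x512 float32, m along the optical axis (not along the pixel's ray), 0 where there is no reading.
- camera_params(name): a dict with "fx", "fy", "cx", "cy" (pixels), "rvec" (rotation vector, rad) and "tvec" (3), from world to camera coordinates, as OpenCV has them. Camera axes: x right, y down, z forward; pixel columns grow to the right and rows downward; lengths in m; the calibration is good to about 2 mm. A picture is of the moment at which its call begins: read the wrist's pose just before it. camera_params takes no time and is no camera call; for the wrist camera it gives the pose at the moment of the call.
- close_job(): hands the job in; it is judged then, once.
The state is a dict: "t": time; "q": joint angles; "dq": joint speeds; "joint_torque": joint torques, N m; "tool_pos": TCP position; "orientation": TCP orientation; "force": force on the tool from outside, world axes, zero at the start; "wrist_torque": the same for the moment, N m; "opening": finger opening in m; "gripper_force": force on a finger pad.
Only numpy, scipy, OpenCV 4.12 (cv2) and the standard library are available. Lean on these libraries where they do the work, as an engineer would, in place of code of your own. Each camera call takes 0.05 s, during which the arm holds its last target. There are 200 camera calls.

## Working session

There is one attempt and no reset: what is moved stays moved. The work goes in short steps, Python scripts to look and compute and a tool call to move; the robot and the scene stay as the last step left them, time stands still between calls to the robot, and variables do not carry over. Pictures are saved under pics/ and viewed, at most 14 in all, crops included, and the job is handed in when it is done.

Besides the shell and the picture viewer there is one more tool, called after ">>>" by a JSON object that holds its "api" and its "payload". servo_tool: Moves the arm, as the interface text tells. Its arguments: {"type":"object","properties":{"increments":{"type":"array"},"force":{"type":"number"}},"required":["increments"]}

```bash
mkdir -p pics; ls; cat > h.py <<'E'
import numpy as np, cv2
from plant import *
def cam(n):
    p=camera_params(n); R=cv2.Rodrigues(np.array(p['rvec'],float))[0]; t=np.array(p['tvec'],float).ravel()
    return p,R,t
def shot(n,f=None):
    c=cam(n); im,d=read_camera(n)
    if f: cv2.imwrite('pics/'+f+'.png',im[:,:,::-1])
    return im,d,c
def ray(c,u,v,z):
    p,R,t=c; o=-R.T@t; d=R.T@np.array([(u-p['cx'])/p['fx'],(v-p['cy'])/p['fy'],1.]); return o+d*(z-o[2])/d[2]
def cloud(d,c):
    p,R,t=c; v,u=np.mgrid[:d.shape[0],:d.shape[1]]
    P=np.stack([(u-p['cx'])/p['fx']*d,(v-p['cy'])/p['fy']*d,d],-1); return (P-t)@R
def proj(c,X):
    p,R,t=c; x=R@np.array(X)+t; return p['fx']*x[0]/x[2]+p['cx'],p['fy']*x[1]/x[2]+p['cy']
E
python3 - <<'E'
from h import *
np.set_printoptions(precision=4,suppress=True)
for n in('scene','side','wrist'):
    im,d,c=shot(n,n+'0'); print(n,c[0]['fx'],-c[1].T@c[2],c[1][2])
s=read_state();print(s)
E
```

```text
pics
scene 363.7435496943861 [ 0.9578 -0.5726  0.7094] [-0.4849  0.6062 -0.6304]
side 434.7433851394385 [0.0007 0.8678 0.7952] [ 0.4192 -0.7205 -0.5524]
wrist 339.11318408322313 [ 0.2851 -0.5327  0.3833] [-0.2636 -0.0988 -0.9596]
{'t': 0.15, 'q': array([-1.2944,  0.131 ,  1.489 , -0.    ,  1.523 , -0.0854]), 'dq': array([ 0.0013, -0.0013, -0.0038,  0.001 , -0.    ,  0.0006]), 'joint_torque': array([  0.0019, -56.0475, -49.2335,   0.0768,   0.0306,  -0.0001]), 'tool_pos': array([ 0.2123, -0.561 ,  0.404 ]), 'orientation': array([-3.089 , -0.565 ,  0.0002]), 'force': array([-0.3509, -0.4178, -0.0294]), 'wrist_torque': array([ 0.0116, -0.0488,  0.0032]), 'gripper_force': 0.0, 'opening': 0.09287078321915074}
```

View pics/scene0.png

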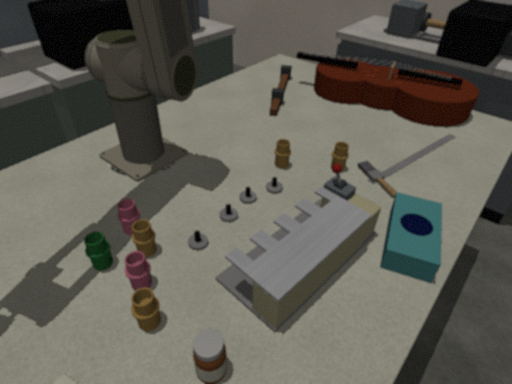

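View pics/side0.png

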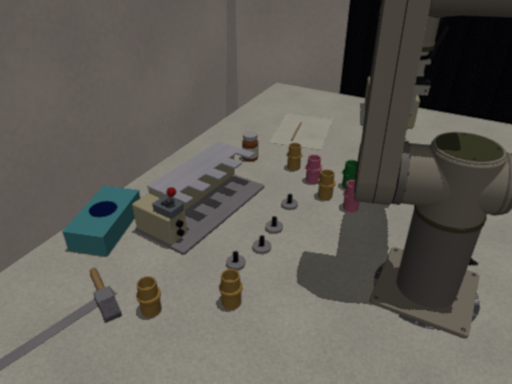

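The scene view shows four brass cups at (144,238), (146,310), (283,153) and (340,156), and covers at (198,240), (229,212), (249,195) and (275,186). It also shows the warmer with its slots facing the covers, the red ball at (337,170), and pink and green look-alikes. Next I measure from depth.

```bash
cat > m1.py <<'E'
from h import *
np.set_printoptions(precision=4,suppress=True)
D={n:shot(n) for n in('scene','side')}
allP=[]
for n,(im,d,c) in D.items():
    P=cloud(d,c); ok=d>0
    hsv=cv2.cvtColor(im,cv2.COLOR_RGB2HSV); H,S,V=[hsv[...,i] for i in range(3)]
    inb=ok&(P[...,0]>-.2)&(P[...,0]<1)&(np.abs(P[...,1])<.8)
    print(n)
    for nm,m in dict(brass=(H>10)&(H<25)&(S>140)&(P[...,2]>.01)&(P[...,2]<.1),red=((H<6)|(H>174))&(S>170)&(P[...,2]>.11)&(P[...,2]<.17),
        knob=(V<60)&(P[...,2]>.018)&(P[...,2]<.05)).items():
        m=(m&inb).astype(np.uint8); k,L,st,ce=cv2.connectedComponentsWithStats(m)
        for i in range(1,k):
            if st[i,4]<12: continue
            Q=P[L==i]; hi=Q[Q[:,2]>Q[:,2].max()-.03]
            (cx,cy),r=cv2.minEnclosingCircle(hi[:,:2].astype(np.float32))
            print(nm,ce[i].round(),st[i,4],'ctr',np.array([cx,cy,r]),'mean',Q.mean(0),'zmax',Q[:,2].max())
    pl=inb&(np.abs(P[...,2]-.12)<.003)
    Q=P[pl]; print('plate',cv2.minAreaRect(Q[:,:2].astype(np.float32)),len(Q),np.median(Q,0))
    # top-down of plane z=.12, 1mm/px ; x up y left
    x0,y0=.25,-.35; W=Hh=600
    cor=np.float32([[x,y] for x,y in((.3,-.3),(.3,.3),(.9,.3),(.9,-.3))])
    for z in (.12,):
        src=np.float32([proj(c,[x,y,z]) for x,y in cor]); dst=np.float32([[(.3-y)*1000,(.9-x)*1000] for x,y in cor])
        w=cv2.warpPerspective(im,cv2.getPerspectiveTransform(src,dst),(600,600)); cv2.imwrite(f'pics/top_{n}.png',w[:,:,::-1])
E
python3 m1.py
```

```text
scene
brass [282.  83.] 36 ctr [0.0304 0.7571 0.0496] mean [0.0342 0.7594 0.0295] zmax 0.036108681160775674
brass [275. 105.] 76 ctr [0.1391 0.569  0.0543] mean [0.1423 0.5598 0.027 ] zmax 0.03346427898132114
brass [282. 153.] 231 ctr [0.3944 0.2653 0.0237] mean [0.4023 0.2545 0.0542] zmax 0.09075437584359827
brass [340. 154.] 207 ctr [0.5447 0.3757 0.0238] mean [0.5511 0.3657 0.0606] zmax 0.09089524577512047
brass [144. 237.] 463 ctr [ 0.362 -0.264  0.022] mean [ 0.3707 -0.2675  0.0593] zmax 0.09367069305104746
brass [146. 308.] 703 ctr [ 0.5263 -0.3829  0.0217] mean [ 0.5337 -0.3856  0.0597] zmax 0.0918807823385142
brass [211. 363.] 215 ctr [ 0.7044 -0.3746  0.026 ] mean [ 0.7147 -0.3822  0.0704] zmax 0.07861051770021273
knob [330.  94.] 58 ctr [0.2667 0.7978 0.0334] mean [0.2619 0.7975 0.0342] zmax 0.04974686308583385
knob [277.  96.] 61 ctr [0.1099 0.6157 0.0231] mean [0.1106 0.616  0.0375] zmax 0.04982912088476459
knob [274. 110.] 12 ctr [0.1614 0.5255 0.0105] mean [0.1614 0.5255 0.0229] zmax 0.027373725855194073
knob [144. 155.] 334 ctr [ 0.0154 -0.0069  0.0672] mean [ 0.0492 -
[... 1718 characters left out ...]
7928 0.2114 0.0339] zmax 0.0499989665308273
knob [274. 221.] 42 ctr [ 0.4271 -0.032   0.0071] mean [ 0.4268 -0.031   0.0318] zmax 0.04400824685674158
knob [180. 233.] 44 ctr [0.6249 0.1499 0.0119] mean [0.6235 0.1519 0.0418] zmax 0.049796607610436645
knob [261. 240.] 43 ctr [0.4184 0.0614 0.008 ] mean [0.4182 0.0622 0.032 ] zmax 0.04515781358747961
knob [235. 256.] 49 ctr [0.4488 0.1503 0.0074] mean [0.4483 0.1513 0.0322] zmax 0.04487497401337401
knob [424. 295.] 623 ctr [0.0008 0.0124 0.0681] mean [-0.0011  0.0557  0.0343] zmax 0.04998076131748926
plate ((0.33923855423927307, -0.0031312555074691772), (0.4002072215080261, 0.8497499823570251), 85.50772094726562) 2162 [ 0.6796 -0.0271  0.1213]
```

View pics/top_scene.png

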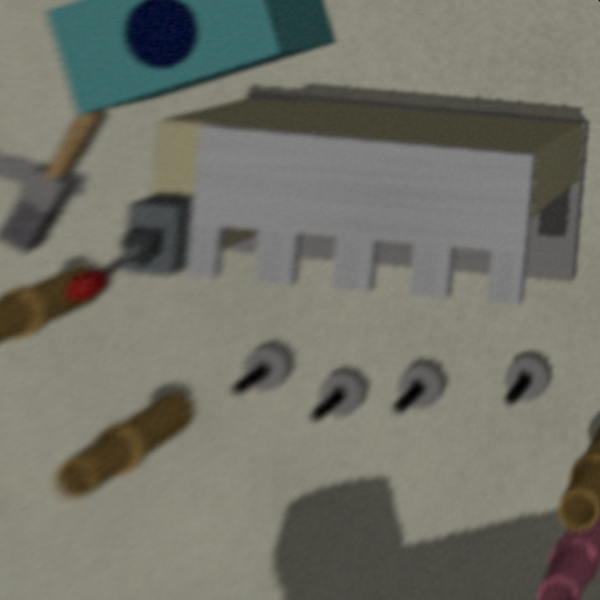

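The rectified view shows the plate front running from (190,273) to (522,303), with slots at columns 238, 316, 394 and 471, so the warmer's yaw is about -0.09. I'll refine this with the wrist camera.

```bash
cat >> h.py <<'E'
from scipy.spatial.transform import Rotation as Ro
def Rt(yaw): # tool down, tool x at angle yaw
    x=np.array([np.cos(yaw),np.sin(yaw),0]); z=np.array([0,0,-1.]); return np.stack([x,np.cross(z,x),z],1)
def plan(*wps,grasp=True):
    "wps: (x,y,z,yaw) of grasp point; prints slide/dr from current pose"
    s=read_state(); R=Ro.from_rotvec(s['orientation']).as_matrix(); p=s['tool_pos']; g=p+R[:,2]*.167
    print('t %.2f'%s['t'],'grasp',g.round(4),'yaw %.3f'%np.arctan2(R[1,0],R[0,0]),'tilt',R[:2,2].round(4),'open %.4f'%s['opening'],'gf %.1f'%s['gripper_force'],'F',s['force'].round(1))
    for w in wps:
        T=Rt(w[3]); pt=np.array(w[:3])-T[:,2]*.167
        print(' slide',(R.T@(pt-p)*1000).round(1).tolist(),'dr',Ro.from_matrix(R.T@T).as_rotvec().round(3).tolist(),'|d| %.0f'%(np.linalg.norm(pt-p)*1000))
E
python3 -c "
from h import *
plan((.5,-.06,.35,1.481))"
```

```text
t 0.25 grasp [ 0.2123 -0.5609  0.2372] yaw 0.362 tilt [-0.0002  0.0008] open 0.0929 gf 0.0 F [-0.5  0.2  0.5]
 slide [446.4, -366.9, -112.4] dr [-0.001, -0.001, -1.119] |d| 589
```

>>> {"api": "servo_tool", "payload": {"increments": [{"slide": [100, -150, -112], "dr": [0, 0, -0.5], "jaw": 0.3}, {"slide": [200, -200, -112], "dr": [0, 0, -1.119], "jaw": 0.3}, {"slide": [446.4, -366.9, -112.4], "dr": [-0.001, -0.001, -1.119], "jaw": 0.3}, {"slide": [446.4, -366.9, -112.4], "dr": [-0.001, -0.001, -1.119], "jaw": 0.3}, {"slide": [446.4, -366.9, -112.4], "dr": [-0.001, -0.001, -1.119], "jaw": 0.3}, {"slide": [446.4, -366.9, -112.4], "dr": [-0.001, -0.001, -1.119], "jaw": 0.3}, {"slide": [446.4, -366.9, -112.4], "dr": [-0.001, -0.001, -1.119], "jaw": 0.3}, {"slide": [446.4, -366.9, -112.4], "dr": [-0.001, -0.001, -1.119], "jaw": 0.3}, {"slide": [446.4, -366.9, -112.4], "dr": [-0.001, -0.001, -1.119], "jaw": 0.3}, {"slide": [446.4, -366.9, -112.4], "dr": [-0.001, -0.001, -1.119], "jaw": 0.3}, {"slide": [446.4, -366.9, -112.4], "dr": [-0.001, -0.001, -1.119], "jaw": 0.3}, {"slide": [446.4, -366.9, -112.4], "dr": [-0.001, -0.001, -1.119], "jaw": 0.3}, {"slide": [446.4, -366.9, -112.4], "dr": [-0.001, -0.001, -1.119], "jaw": 0.3}, {"slide": [446.4, -366.9, -112.4], "dr": [-0.001, -0.001, -1.119], "jaw": 0.3}, {"slide": [446.4, -366.9, -112.4], "dr": [-0.001, -0.001, -1.119], "jaw": 0.3}], "force": 30}}

```text
t: 1.75
tool_pos: [0.4997, -0.0606, 0.5168]
orientation: [2.319, 2.118, -0.002]
force: [0.4, -1.1, 0.1]
opening: 0.0653
gripper_force: 0.0
```

```bash
cat > m2.py <<'E'
from h import *
np.set_printoptions(precision=4,suppress=True)
plan()
im,d,c=shot('wrist','w1'); P=cloud(d,c)
z=P[...,2]; m=(d>0)&(np.abs(z-.12)<.006)
print('plate z',np.median(z[m]),m.sum(),'bench z',np.median(z[(z<.02)&(d>0)]))
# slot centers via edge scan in warmer frame
for a in (-.09,):
    ex=np.array([np.cos(a),np.sin(a)]); ey=np.array([-ex[1],ex[0]])
    Q=P[m][:,:2]; X=Q@ex; Y=Q@ey
    # front edge line: for narrow Y bins, min X
    b=np.round(Y/.002).astype(int); ks=[k for k in np.unique(b) if (b==k).sum()>20]
    xm=np.array([np.percentile(X[b==k],.5) for k in ks]); ym=np.array(ks)*.002
    fr=np.percentile(xm,30); t=np.abs(xm-np.median(xm[xm<xm.min()+.02]))<.005
    print('front fit',np.polyfit(ym[t],xm[t],1), 'closed',xm[~t][::4])
    # slot side edges at X between front+10 and front+35
    f=np.median(xm[t])
    for lo,hi in ((.006,.016),(.016,.026)):
        s=(X>f+lo)&(X<f+hi); h,e=np.histogram(Y[s],bins=np.arange(-.3,.2,.001)); 
        o=h>np.percentile(h[h>0],50)*.5; ch=np.flatnonzero(np.diff(o.astype(int))); print(e[ch+1].round(4).tolist())
E
python3 m2.py
```

```text
t 1.75 grasp [ 0.4996 -0.0609  0.3498] yaw 1.480 tilt [-0.0005 -0.0016] open 0.0653 gf 0.0 F [ 0.4 -1.1  0.1]
plate z 0.11967121328603544 30685 bench z -0.00023336635099461417
front fit [-0.0029  0.6109] closed [0.6488 0.6434 0.637  0.663  0.6629 0.6628 0.6626 0.6245 0.6628 0.6626
 0.6623 0.6628 0.6626 0.6625 0.6627 0.6624 0.6625 0.6623 0.662  0.6623
 0.6622 0.6618]
[-0.091, -0.088, -0.087, -0.079, -0.078, -0.073, -0.072, -0.068, -0.067, -0.053, -0.014, 0.005, 0.006, 0.025, 0.064, 0.103, 0.142, 0.155]
[-0.091, -0.088, -0.087, -0.082, -0.081, -0.077, -0.076, -0.072, -0.071, -0.058, -0.057, -0.053, -0.014, -0.012, -0.011, -0.004, -0.003, 0.005, 0.006, 0.015, 0.016, 0.025, 0.064, 0.103, 0.142, 0.154]
```

View pics/w1.png

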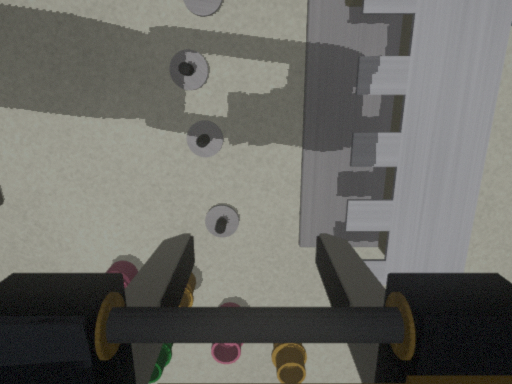

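The wrist view shows the plate teeth at the right (slots near rows 30, 110, 180 and 250) and covers at (203,3), (188,70), (205,138) and (222,220). I'll cross-check against the other cameras.

```bash
cat > m3.py <<'E'
from h import *
np.set_printoptions(precision=4,suppress=True)
a=-.09; ex=np.array([np.cos(a),np.sin(a)]); ey=np.array([-ex[1],ex[0]])
for n in ('scene','side','wrist'):
    im,d,c=shot(n); P=cloud(d,c); z=P[...,2]
    m=(d>0)&(np.abs(z-.12)<.005)&(P[...,0]>.55)&(P[...,0]<.8)&(P[...,1]>-.25)&(P[...,1]<.15)
    Q=P[m][:,:2]; X=Q@ex; Y=Q@ey
    print(n,'z',np.median(z[m]),'X pct',np.percentile(X,[.3,1,2]),'Y',np.percentile(Y,[.3,99.7]))
    f=np.percentile(X,.7)
    G=np.zeros((120,400),np.uint8)  # occupancy 1mm: rows X-f, cols Y+.2
    i=((X-f)*1000).astype(int); j=((Y+.2)*1000).astype(int); k=(i>=0)&(i<120)&(j>=0)&(j<400); G[i[k],j[k]]=255
    G=cv2.morphologyEx(G,cv2.MORPH_CLOSE,np.ones((5,5)))
    cv2.imwrite(f'pics/occ_{n}.png',cv2.resize(G,None,fx=2,fy=2)) 
    r=(G[8:30]>0).mean(0)>.5; e=np.flatnonzero(np.diff(r.astype(int))); print(' edges Y',(e/1000-.2+.001).tolist())
    for yc in (-.1115,-.0335,.0445,.1225):
        s=np.abs(Y-yc)<.006; print('  closed end X',np.percentile(X[s],[.5,2]) if s.sum()>10 else None,end='')
    print()
E
python3 m3.py
```

```text
scene z 0.12003870543505665 X pct [0.6122 0.614  0.6166] Y [-0.1651  0.2014]
 edges Y [-0.165, -0.133, -0.09300000000000001, -0.05500000000000002, -0.014000000000000012, 0.021999999999999992, 0.064, 0.09999999999999998, 0.14200000000000002, 0.14400000000000002, 0.14799999999999996, 0.16799999999999998, 0.179, 0.183]
  closed end X [0.6644 0.6658]  closed end X [0.6643 0.6656]  closed end X [0.664 0.665]  closed end X [0.6638 0.666 ]
side z 0.12167623370750738 X pct [0.6092 0.6099 0.6109] Y [-0.166   0.1988]
 edges Y [-0.16, -0.159, -0.08900000000000001, -0.08800000000000001, -0.063, -0.062, -0.014000000000000012, -0.009000000000000008, 0.00899999999999998, 0.009999999999999981, 0.015999999999999986, 0.016999999999999987, 0.01899999999999999, 0.022999999999999993, 0.067, 0.07500000000000001, 0.08100000000000002, 0.08699999999999997, 0.09599999999999997, 0.10099999999999998, 0.14499999999999996, 0.15099999999999997, 0.15799999999999997, 0.15899999999999997, 0.16399999999999998, 0.16799999999999998]
  closed end X [0.6623 0.6628]  closed end X [0.6607 0.6608]  closed end X [0.6617 0.6617]  closed end X [0.6614 0.6622]
wrist z 0.11967046165424565 X pct [0.6108 0.6123 0.6152] Y [-0.1499  0.153 ]
 edges Y [-0.09100000000000001, -0.05300000000000002, -0.013000000000000012, 0.024999999999999994, 0.064, 0.10299999999999998, 0.14200000000000002, 0.15399999999999997]
  closed end X [0.6629 0.6638]  closed end X [0.6628 0.6633]  closed end X [0.6625 0.6631]  closed end X [0.6622 0.6628]
```

```bash
cat >> h.py <<'E'
A=-.088; EX=np.array([np.cos(A),np.sin(A)]); EY=np.array([-EX[1],EX[0]])
YAW=A+np.pi/2
SY=[-.112,-.034,.0442,.122]; SX=.6460
def slot(i,dx=0,dy=0): return EX*(SX+dx)+EY*(SY[i]+dy)
def rims(n='wrist',save=None,zt=.09,rng=(10,25)):
    "centres of brass rims (top plane zt)"
    im,d,c=shot(n,save); P=cloud(d,c); hsv=cv2.cvtColor(im,cv2.COLOR_RGB2HSV)
    H,S=hsv[...,0],hsv[...,1]
    m=((H>rng[0])&(H<rng[1])&(S>110)&(d>0)&(P[...,2]>.01)&(P[...,2]<zt+.02)).astype(np.uint8)
    k,L,st,ce=cv2.connectedComponentsWithStats(m); o=[]
    for i in range(1,k):
        if st[i,4]<150: continue
        Q=P[L==i]; hi=Q[np.abs(Q[:,2]-zt)<.004]
        if len(hi)<10: continue
        (x,y),r=cv2.minEnclosingCircle(hi[:,:2].astype(np.float32)); o.append((round(x,4),round(y,4),round(r,4))); print(n,ce[i].round(),len(hi),'rim',o[-1])
    return o
E
python3 - <<'E'
from h import *
for i in range(4): print(slot(i).round(4),slot(i,-.085).round(4))
plan((.3935,.266,.20,YAW))
for n in('scene','side'):
    print('pink');rims(n,rng=(160,178)); print('green'); rims(n,rng=(45,80)); print('brass'); rims(n)
E
```

```text
[ 0.6337 -0.1683] [ 0.549  -0.1609]
[ 0.6405 -0.0906] [ 0.5558 -0.0832]
[ 0.6474 -0.0127] [ 0.5627 -0.0053]
[0.6542 0.0648] [0.5696 0.0722]
t 1.95 grasp [ 0.4996 -0.0613  0.3501] yaw 1.479 tilt [ 0.0001 -0.0014] open 0.0651 gf 0.0 F [ 0.5 -0.5  1.3]
 slide [316.2, -135.8, 149.6] dr [0.0, 0.001, -0.004] |d| 375
pink
scene [128. 214.] 21 rim (0.2779, -0.2439, 0.0174)
scene [138. 270.] 30 rim (0.4347, -0.3343, 0.0206)
green
scene [ 98. 250.] 66 rim (0.3147, -0.3589, 0.0211)
brass
scene [282. 153.] 21 rim (0.395, 0.2627, 0.0201)
scene [340. 154.] 22 rim (0.5464, 0.3758, 0.023)
scene [143. 236.] 76 rim (0.3616, -0.2653, 0.022)
scene [145. 308.] 128 rim (0.5261, -0.3815, 0.0225)
pink
side [313. 169.] 27 rim (0.432, -0.3301, 0.0206)
side [352. 195.] 41 rim (0.2657, -0.2395, 0.0213)
green
side [350. 171.] 32 rim (0.3101, -0.356, 0.0221)
brass
side [294. 156.] 29 rim (0.5184, -0.3798, 0.0234)
side [326. 184.] 37 rim (0.3617, -0.262, 0.0243)
side [230. 288.] 101 rim (0.3923, 0.2669, 0.0229)
side [148. 296.] 108 rim (0.5437, 0.3791, 0.0219)
```

>>> {"api": "servo_tool", "payload": {"increments": [{"slide": [200, -86, 50], "dr": [0, 0.001, -0.004], "jaw": 0.25}, {"slide": [200, -86, 50], "dr": [0, 0.001, -0.004], "jaw": 0.25}, {"slide": [200, -86, 50], "dr": [0, 0.001, -0.004], "jaw": 0.25}, {"slide": [200, -86, 50], "dr": [0, 0.001, -0.004], "jaw": 0.25}, {"slide": [316, -136, 150], "dr": [0, 0.001, -0.004], "jaw": 0.25}, {"slide": [316, -136, 150], "dr": [0, 0.001, -0.004], "jaw": 0.25}, {"slide": [316, -136, 150], "dr": [0, 0.001, -0.004], "jaw": 0.25}, {"slide": [316, -136, 150], "dr": [0, 0.001, -0.004], "jaw": 0.25}, {"slide": [316, -136, 150], "dr": [0, 0.001, -0.004], "jaw": 0.25}, {"slide": [316, -136, 150], "dr": [0, 0.001, -0.004], "jaw": 0.25}, {"slide": [316, -136, 150], "dr": [0, 0.001, -0.004], "jaw": 0.25}]}}

```text
t: 3.35
tool_pos: [0.3937, 0.2662, 0.3679]
orientation: [2.315, 2.122, 0.002]
force: [-0.8, -0.3, 0.5]
opening: 0.0698
gripper_force: 0.0
```

```bash
python3 - <<'E'
from h import *
o=rims('wrist','w2')
plan((.393,.266,.079,YAW))
for r in o: plan((r[0],r[1],.079,YAW))
E
```

```text
wrist [439.  33.] 1138 rim (0.5436, 0.3782, 0.0222)
wrist [253. 187.] 769 rim (0.3921, 0.2677, 0.022)
t 3.40 grasp [0.3942 0.2661 0.2011] yaw 1.484 tilt [0.0024 0.0004] open 0.0694 gf 0.0 F [-0.2 -0.5  0.2]
 slide [-0.2, -1.1, 122.1] dr [0.002, -0.001, 0.001] |d| 122
t 3.40 grasp [0.3942 0.2661 0.2011] yaw 1.484 tilt [0.0024 0.0004] open 0.0694 gf 0.0 F [-0.2 -0.5  0.2]
 slide [124.7, 139.1, 122.5] dr [0.002, -0.001, 0.001] |d| 223
t 3.40 grasp [0.3942 0.2661 0.2011] yaw 1.484 tilt [0.0024 0.0004] open 0.0694 gf 0.0 F [-0.2 -0.5  0.2]
 slide [1.4, -2.2, 122.1] dr [0.002, -0.001, 0.001] |d| 122
```

View pics/w2.png

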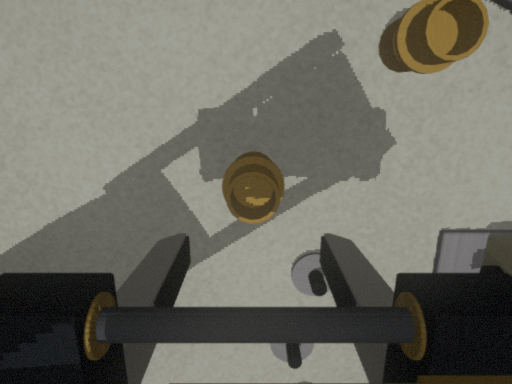

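The wrist view shows cup C at (253,187) and cup D at (439,33), with rim radii of 22 mm as specified. Now I grasp C.

>>> {"api": "servo_tool", "payload": {"increments": [{"slide": [1.4, -2.2, 50], "dr": [0.002, -0.001, 0.001], "jaw": 0.25}, {"slide": [1.4, -2.2, 90], "dr": [0.002, -0.001, 0.001], "jaw": 0.25}, {"slide": [1.4, -2.2, 115], "dr": [0.002, -0.001, 0.001], "jaw": 0.25}, {"slide": [1.4, -2.2, 122], "dr": [0.002, -0.001, 0.001], "jaw": 0.25}, {"slide": [1.4, -2.2, 122], "dr": [0.002, -0.001, 0.001], "jaw": 0.25}, {"slide": [1.4, -2.2, 122], "dr": [0.002, -0.001, 0.001], "jaw": 0.75}, {"slide": [1.4, -2.2, 122], "dr": [0.002, -0.001, 0.001], "jaw": 0.75}, {"slide": [1.4, -2.2, 122], "dr": [0.002, -0.001, 0.001], "jaw": 0.75}, {"slide": [1.4, -2.2, 122], "dr": [0.002, -0.001, 0.001], "jaw": 0.75}, {"slide": [1.4, -2.2, 122], "dr": [0.002, -0.001, 0.001], "jaw": 0.75}, {"slide": [1.4, -2.2, 122], "dr": [0.002, -0.001, 0.001], "jaw": 0.75}, {"slide": [1.4, -2.2, 90], "dr": [0.002, -0.001, 0.001], "jaw": 0.75}, {"slide": [1.4, -2.2, 50], "dr": [0.002, -0.001, 0.001], "jaw": 0.75}, {"slide": [1.4, -2.2, 20], "dr": [0.002, -0.001, 0.001], "jaw": 0.75}, {"slide": [1.4, -2.2, 12], "dr": [0.002, -0.001, 0.001], "jaw": 0.75}, {"slide": [1.4, -2.2, 12], "dr": [0.002, -0.001, 0.001], "jaw": 0.75}, {"slide": [1.4, -2.2, 12], "dr": [0.002, -0.001, 0.001], "jaw": 0.75}], "force": 40}}

```text
t: 5.1
tool_pos: [0.3904, 0.2681, 0.3526]
orientation: [-2.315, -2.122, 0.007]
force: [0.0, -0.6, -1.5]
opening: 0.0437
gripper_force: 40.0
```

```bash
python3 - <<'E'
from h import *
g=read_state()['tool_pos'][2]-.167
rims('wrist','w3',zt=g+.011)
zf=.074+.079
plan((*slot(3,-.085),.20,YAW),(*slot(3,-.085),zf,YAW),(*slot(3,-.04),zf,YAW),(*slot(3),zf,YAW))
E
```

```text
wrist [255. 251.] 2002 rim (0.3891, 0.2668, 0.0225)
t 5.15 grasp [0.3894 0.2675 0.1852] yaw 1.484 tilt [-0.0051 -0.0029] open 0.0437 gf 40.0 F [-1.   0.1 -1.5]
 slide [-179.5, 195.5, -15.1] dr [-0.005, 0.003, 0.001] |d| 266
 slide [-179.4, 195.7, 31.9] dr [-0.005, 0.003, 0.001] |d| 267
 slide [-179.4, 240.7, 31.7] dr [-0.005, 0.003, 0.001] |d| 302
 slide [-179.5, 280.7, 31.5] dr [-0.005, 0.003, 0.001] |d| 335
```

>>> {"api": "servo_tool", "payload": {"increments": [{"slide": [-180, 195.6, -15], "dr": [-0.005, 0.003, 0.001], "jaw": 0.75}, {"slide": [-180, 195.6, -15], "dr": [-0.005, 0.003, 0.001], "jaw": 0.75}, {"slide": [-180, 195.6, -15], "dr": [-0.005, 0.003, 0.001], "jaw": 0.75}, {"slide": [-180, 195.6, -15], "dr": [-0.005, 0.003, 0.001], "jaw": 0.75}, {"slide": [-180, 195.6, -15], "dr": [-0.005, 0.003, 0.001], "jaw": 0.75}, {"slide": [-180, 195.6, -15], "dr": [-0.005, 0.003, 0.001], "jaw": 0.75}, {"slide": [-180, 195.6, -15], "dr": [-0.005, 0.003, 0.001], "jaw": 0.75}, {"slide": [-180, 195.6, 32], "dr": [-0.005, 0.003, 0.001], "jaw": 0.75}, {"slide": [-180, 195.6, 32], "dr": [-0.005, 0.003, 0.001], "jaw": 0.75}, {"slide": [-180, 195.6, 32], "dr": [-0.005, 0.003, 0.001], "jaw": 0.75}, {"slide": [-180, 195.6, 32], "dr": [-0.005, 0.003, 0.001], "jaw": 0.75}]}}

```text
t: 6.25
tool_pos: [0.5701, 0.0728, 0.3239]
orientation: [2.315, 2.122, 0.007]
force: [-0.6, 0.3, -1.7]
opening: 0.0439
gripper_force: 40.0
```

```bash
cat > m4.py <<'E'
import sys
from h import *
i=int(sys.argv[1]); dz=float(sys.argv[2]) if len(sys.argv)>2 else 0
g=read_state()['tool_pos'][2]-.167
o=rims('wrist',sys.argv[3] if len(sys.argv)>3 else None,zt=g+.011)
im,d,c=shot('wrist'); P=cloud(d,c); m=(d>0)&(np.abs(P[...,2]-.12)<.005)
X=P[m][:,:2]@EX; Y=P[m][:,:2]@EY
s=(X>.6117)&(X<.640)&(np.abs(Y-SY[i])<.03); h,e=np.histogram(Y[s],bins=np.arange(SY[i]-.03,SY[i]+.03,.001)); print('slot hist',h.tolist(),'from',SY[i]-.03)
for r in o: print('cup in warmer frame',np.dot(r[:2],EX).round(4),np.dot(r[:2],EY).round(4),'slotY',SY[i])
zf=.074+.079+dz
plan(*[(*slot(i,dx),zf,YAW) for dx in(-.085,-.06,-.03,0)])
E
python3 m4.py 3 0 w4
```

```text
wrist [255. 251.] 2008 rim (0.5703, 0.0723, 0.0225)
slot hist [0, 0, 0, 0, 0, 0, 12, 56, 64, 147, 5, 0, 0, 0, 0, 0, 0, 0, 0, 0, 0, 0, 0, 0, 0, 0, 0, 0, 0, 0, 0, 0, 0, 0, 0, 0, 0, 0, 0, 0, 0, 0, 0, 0, 0, 0, 0, 0, 0, 21, 88, 85, 81, 75, 90, 87, 83, 82, 89] from 0.092
cup in warmer frame 0.5617 0.1221 slotY 0.122
t 6.35 grasp [0.5716 0.0728 0.1578] yaw 1.484 tilt [0.0064 0.0016] open 0.0437 gf 40.0 F [ 0.2  1.1 -1.2]
 slide [-0.4, -1.0, 4.8] dr [0.006, -0.002, 0.001] |d| 5
 slide [-0.4, 24.0, 4.9] dr [0.006, -0.002, 0.001] |d| 25
 slide [-0.5, 54.0, 5.1] dr [0.006, -0.002, 0.001] |d| 54
 slide [-0.5, 84.0, 5.3] dr [0.006, -0.002, 0.001] |d| 84
```

View pics/w4.png

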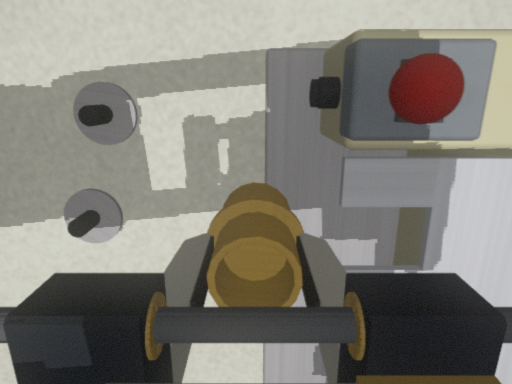

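The view shows the held cup at (255,250), the slot gap centred on the expected Y, and the red ball at (427,88) well clear. I'll settle and verify the height before entering.

>>> {"api": "servo_tool", "payload": {"increments": [{"slide": [0, 0, 4], "dr": [0, 0, 0], "jaw": 0.75}, {"slide": [0, 0, 4], "dr": [0, 0, 0], "jaw": 0.75}, {"slide": [0, 0, 4], "dr": [0, 0, 0], "jaw": 0.75}, {"slide": [0, 0, 4], "dr": [0, 0, 0], "jaw": 0.75}]}}

```text
t: 6.75
tool_pos: [0.5701, 0.0719, 0.3187]
orientation: [2.316, 2.121, 0.006]
force: [0.9, 0.5, -2.3]
opening: 0.0434
gripper_force: 40.0
```

```bash
cat >> m4.py <<'E'
im,d,c=shot('wrist'); P=cloud(d,c); hsv=cv2.cvtColor(im,cv2.COLOR_RGB2HSV)
mm=(hsv[...,0]>10)&(hsv[...,0]<25)&(hsv[...,1]>110)&(d>0)&(np.abs(P[...,:2]-np.array(o[0][:2])).max(-1)<.024)
z=P[...,2][mm]; print('rim top z',np.percentile(z,[90,95,98]).round(4))
E
python3 m4.py 3 0
```

```text
wrist [255. 251.] 1986 rim (0.57, 0.0713, 0.0225)
slot hist [0, 0, 0, 0, 0, 0, 0, 0, 11, 142, 8, 0, 0, 0, 0, 0, 0, 0, 0, 0, 0, 0, 0, 0, 0, 0, 0, 0, 0, 0, 0, 0, 0, 0, 0, 0, 0, 0, 0, 0, 0, 0, 0, 0, 0, 0, 0, 0, 0, 44, 84, 89, 83, 91, 94, 81, 93, 91, 88] from 0.092
cup in warmer frame 0.5615 0.1211 slotY 0.122
t 6.85 grasp [0.5707 0.0722 0.1517] yaw 1.483 tilt [0.0035 0.0014] open 0.0436 gf 40.0 F [ 0.4 -0.4 -1.6]
 slide [0.2, -0.6, -1.3] dr [0.003, -0.002, -0.0] |d| 1
 slide [0.2, 24.4, -1.3] dr [0.003, -0.002, -0.0] |d| 24
 slide [0.2, 54.4, -1.2] dr [0.003, -0.002, -0.0] |d| 54
 slide [0.2, 84.4, -1.1] dr [0.003, -0.002, -0.0] |d| 84
rim top z [0.1623 0.1629 0.1634]
```

>>> {"api": "servo_tool", "payload": {"increments": [{"slide": [0.3, 10, -1.2], "dr": [0.003, -0.002, 0], "jaw": 0.75}, {"slide": [0.3, 20, -1.2], "dr": [0.003, -0.002, 0], "jaw": 0.75}, {"slide": [0.3, 30, -1.2], "dr": [0.003, -0.002, 0], "jaw": 0.75}, {"slide": [0.3, 40, -1.2], "dr": [0.003, -0.002, 0], "jaw": 0.75}, {"slide": [0.3, 50, -1.2], "dr": [0.003, -0.002, 0], "jaw": 0.75}, {"slide": [0.3, 60, -1.2], "dr": [0.003, -0.002, 0], "jaw": 0.75}, {"slide": [0.3, 70, -1.2], "dr": [0.003, -0.002, 0], "jaw": 0.75}, {"slide": [0.3, 78, -1.2], "dr": [0.003, -0.002, 0], "jaw": 0.75}, {"slide": [0.3, 82, -1.2], "dr": [0.003, -0.002, 0], "jaw": 0.75}, {"slide": [0.3, 83, -1.2], "dr": [0.003, -0.002, 0], "jaw": 0.75}, {"slide": [0.3, 83, -1.2], "dr": [0.003, -0.002, 0], "jaw": 0.75}]}}

```text
t: 8.0
tool_pos: [0.6528, 0.065, 0.3199]
orientation: [2.317, 2.121, -0.0]
force: [-0.4, -0.1, -2.0]
opening: 0.0438
gripper_force: 40.0
```

```bash
python3 m4.py 3 0 w5
```

```text
wrist [255. 255.] 1977 rim (0.652, 0.0642, 0.0224)
slot hist [0, 0, 0, 0, 0, 0, 0, 0, 0, 0, 0, 0, 0, 0, 0, 0, 0, 0, 0, 0, 0, 0, 0, 0, 0, 0, 0, 0, 0, 0, 0, 0, 0, 0, 0, 0, 0, 0, 0, 0, 0, 0, 0, 1, 1, 0, 2, 1, 2, 38, 54, 57, 53, 75, 76, 93, 94, 84, 92] from 0.092
cup in warmer frame 0.6438 0.1213 slotY 0.122
t 8.10 grasp [0.6526 0.065  0.153 ] yaw 1.483 tilt [-0.     -0.0003] open 0.0439 gf 40.0 F [ 0.4 -0.  -1.8]
 slide [-0.1, -83.3, 0.0] dr [-0.0, 0.0, 0.0] |d| 83
 slide [-0.1, -58.3, 0.0] dr [-0.0, 0.0, 0.0] |d| 58
 slide [-0.1, -28.3, 0.0] dr [-0.0, 0.0, 0.0] |d| 28
 slide [-0.1, 1.7, 0.0] dr [-0.0, 0.0, 0.0] |d| 2
rim top z [0.1637 0.1642 0.1647]
```

>>> {"api": "servo_tool", "payload": {"increments": [{"slide": [0, 1, 0], "dr": [0, 0, 0], "jaw": 0.75}, {"slide": [0, 2, 0], "dr": [0, 0, 0], "jaw": 0.75}, {"slide": [0, 3, 0], "dr": [0, 0, 0], "jaw": 0.75}, {"slide": [0, 3, 0], "dr": [0, 0, 0], "jaw": 0.75}, {"slide": [0, 3, 0], "dr": [0, 0, 0], "jaw": 0.75}]}}

```text
t: 8.65
tool_pos: [0.6551, 0.0649, 0.3199]
orientation: [-2.316, -2.121, 0.003]
force: [-6.9, 1.2, 2.0]
opening: 0.0441
gripper_force: 40.0
```

>>> {"api": "servo_tool", "payload": {"increments": [{"slide": [0, 0, 1], "dr": [0, 0, 0], "jaw": 0.75}, {"slide": [0, 0, 2], "dr": [0, 0, 0], "jaw": 0.75}, {"slide": [0, 0, 3], "dr": [0, 0, 0], "jaw": 0.75}, {"slide": [0, 0, 4], "dr": [0, 0, 0], "jaw": 0.75}, {"slide": [0, 0, 4], "dr": [0, 0, 0], "jaw": 0.75}]}}

```text
t: 9.15
tool_pos: [0.6551, 0.0649, 0.3158]
orientation: [-2.316, -2.121, 0.003]
force: [-6.4, 0.3, 0.1]
opening: 0.044
gripper_force: 40.0
```

```bash
python3 m4.py 3 0 
```

```text
wrist [255. 255.] 1990 rim (0.6539, 0.0642, 0.0225)
slot hist [0, 0, 0, 0, 0, 0, 0, 0, 0, 0, 0, 0, 0, 0, 0, 0, 0, 0, 0, 0, 0, 0, 0, 0, 0, 0, 0, 0, 0, 0, 0, 1, 2, 2, 0, 2, 1, 3, 2, 7, 8, 7, 7, 5, 8, 9, 8, 11, 8, 43, 61, 64, 73, 82, 86, 105, 92, 98, 91] from 0.092
cup in warmer frame 0.6457 0.1214 slotY 0.122
t 9.25 grasp [0.6547 0.0649 0.1488] yaw 1.483 tilt [-0.0025 -0.0002] open 0.0440 gf 40.0 F [-4.9  1.   1. ]
 slide [-0.2, -85.9, -4.0] dr [-0.002, 0.0, 0.0] |d| 86
 slide [-0.2, -60.9, -4.1] dr [-0.002, 0.0, 0.0] |d| 61
 slide [-0.2, -30.9, -4.1] dr [-0.002, 0.0, 0.0] |d| 31
 slide [-0.2, -0.9, -4.2] dr [-0.002, 0.0, 0.0] |d| 4
rim top z [0.1595 0.1599 0.1603]
```

>>> {"api": "servo_tool", "payload": {"increments": [{"slide": [0, 0, 0], "dr": [0, 0, 0], "jaw": 0.3}, {"slide": [0, 0, 0], "dr": [0, 0, 0], "jaw": 0.3}, {"slide": [0, 0, 0], "dr": [0, 0, 0], "jaw": 0.3}, {"slide": [0, 0, 0], "dr": [0, 0, 0], "jaw": 0.3}, {"slide": [0, 0, -20], "dr": [0, 0, 0], "jaw": 0.3}, {"slide": [0, 0, -60], "dr": [0, 0, 0], "jaw": 0.3}, {"slide": [0, 0, -100], "dr": [0, 0, 0], "jaw": 0.3}, {"slide": [302, -138, -100], "dr": [0, 0, 0], "jaw": 0.3}, {"slide": [302, -138, -100], "dr": [0, 0, 0], "jaw": 0.3}, {"slide": [302, -138, -100], "dr": [0, 0, 0], "jaw": 0.3}, {"slide": [302, -138, -100], "dr": [0, 0, 0], "jaw": 0.3}, {"slide": [302, -138, -100], "dr": [0, 0, 0], "jaw": 0.3}, {"slide": [302, -138, -100], "dr": [0, 0, 0], "jaw": 0.3}, {"slide": [302, -138, -100], "dr": [0, 0, 0], "jaw": 0.3}, {"slide": [302, -138, -50], "dr": [0, 0, 0], "jaw": 0.3}, {"slide": [302, -138, -50], "dr": [0, 0, 0], "jaw": 0.3}, {"slide": [302, -138, -50], "dr": [0, 0, 0], "jaw": 0.3}]}}

```text
t: 11.0
tool_pos: [0.5445, 0.3771, 0.3647]
orientation: [-2.317, -2.121, 0.006]
force: [0.3, -0.1, 0.4]
opening: 0.0657
gripper_force: 0.0
```

```bash
python3 - <<'E'
from h import *
o=rims('wrist','w6')
for r in o: plan((r[0],r[1],.079,YAW))
print('hung cup:');rims('scene','s6',zt=.16); rims('side',zt=.16)
print(slot(3))
E
```

```text
wrist [256. 187.] 779 rim (0.544, 0.3786, 0.022)
t 11.05 grasp [0.5453 0.377  0.1999] yaw 1.482 tilt [ 0.0001 -0.0006] open 0.0654 gf 0.0 F [0.9 0.4 0.9]
 slide [1.5, -1.5, 120.9] dr [0.0, 0.001, -0.001] |d| 121
hung cup:
scene [321. 196.] 57 rim (0.6563, 0.0607, 0.0212)
side [188. 190.] 58 rim (0.6525, 0.0649, 0.0229)
[0.65422245 0.06475326]
```

View pics/s6.png

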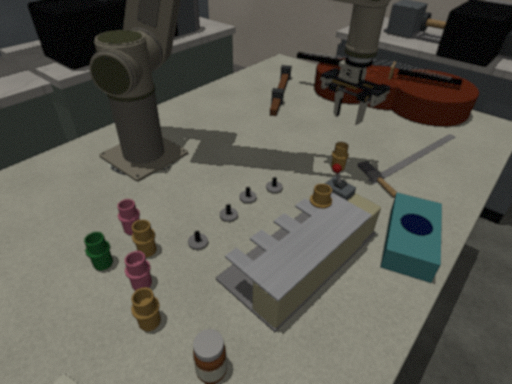

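Cup C hangs upright in slot 3, at scene (321,196). Next is cup D.

>>> {"api": "servo_tool", "payload": {"increments": [{"slide": [1.5, -1.5, 50], "dr": [0, 0.001, -0.001], "jaw": 0.3}, {"slide": [1.5, -1.5, 90], "dr": [0, 0.001, -0.001], "jaw": 0.3}, {"slide": [1.5, -1.5, 115], "dr": [0, 0.001, -0.001], "jaw": 0.3}, {"slide": [1.5, -1.5, 121], "dr": [0, 0.001, -0.001], "jaw": 0.3}, {"slide": [1.5, -1.5, 121], "dr": [0, 0.001, -0.001], "jaw": 0.3}, {"slide": [1.5, -1.5, 121], "dr": [0, 0.001, -0.001], "jaw": 0.3}, {"slide": [1.5, -1.5, 121], "dr": [0, 0.001, -0.001], "jaw": 0.75}, {"slide": [1.5, -1.5, 121], "dr": [0, 0.001, -0.001], "jaw": 0.75}, {"slide": [1.5, -1.5, 121], "dr": [0, 0.001, -0.001], "jaw": 0.75}, {"slide": [1.5, -1.5, 121], "dr": [0, 0.001, -0.001], "jaw": 0.75}, {"slide": [1.5, -1.5, 121], "dr": [0, 0.001, -0.001], "jaw": 0.75}, {"slide": [1.5, -1.5, 121], "dr": [0, 0.001, -0.001], "jaw": 0.75}, {"slide": [1.5, -1.5, 80], "dr": [0, 0.001, -0.001], "jaw": 0.75}, {"slide": [1.5, -1.5, 40], "dr": [0, 0.001, -0.001], "jaw": 0.75}, {"slide": [1.5, -1.5, 0], "dr": [0, 0.001, -0.001], "jaw": 0.75}, {"slide": [1.5, -1.5, -10], "dr": [0, 0.001, -0.001], "jaw": 0.75}, {"slide": [1.5, -1.5, -10], "dr": [0, 0.001, -0.001], "jaw": 0.75}]}}

```text
t: 12.85
tool_pos: [0.5439, 0.3796, 0.3778]
orientation: [2.316, 2.123, 0.007]
force: [0.1, -0.0, -1.7]
opening: 0.0437
gripper_force: 40.0
```

```bash
python3 - <<'E'
from h import *
plan((.48,.15,.21,YAW),(*slot(2,-.085),.21,YAW),(*slot(2,-.085),.153,YAW))
E
```

```text
t 12.85 grasp [0.5445 0.38   0.2108] yaw 1.484 tilt [0.0034 0.0025] open 0.0437 gf 40.0 F [ 0.1 -0.  -1.7]
 slide [-234.3, -43.7, 0.0] dr [0.003, -0.003, 0.001] |d| 238
 slide [-381.8, 52.2, -0.1] dr [0.003, -0.003, 0.001] |d| 385
 slide [-382.0, 52.0, 56.9] dr [0.003, -0.003, 0.001] |d| 390
```

>>> {"api": "servo_tool", "payload": {"increments": [{"slide": [-234, -44, 0], "dr": [0.003, -0.003, 0.001], "jaw": 0.75}, {"slide": [-234, -44, 0], "dr": [0.003, -0.003, 0.001], "jaw": 0.75}, {"slide": [-234, -44, 0], "dr": [0.003, -0.003, 0.001], "jaw": 0.75}, {"slide": [-234, -44, 0], "dr": [0.003, -0.003, 0.001], "jaw": 0.75}, {"slide": [-234, -44, 0], "dr": [0.003, -0.003, 0.001], "jaw": 0.75}, {"slide": [-382, 52, 0], "dr": [0.003, -0.003, 0.001], "jaw": 0.75}, {"slide": [-382, 52, 0], "dr": [0.003, -0.003, 0.001], "jaw": 0.75}, {"slide": [-382, 52, 0], "dr": [0.003, -0.003, 0.001], "jaw": 0.75}, {"slide": [-382, 52, 0], "dr": [0.003, -0.003, 0.001], "jaw": 0.75}, {"slide": [-382, 52, 30], "dr": [0.003, -0.003, 0.001], "jaw": 0.75}, {"slide": [-382, 52, 57], "dr": [0.003, -0.003, 0.001], "jaw": 0.75}, {"slide": [-382, 52, 57], "dr": [0.003, -0.003, 0.001], "jaw": 0.75}, {"slide": [-382, 52, 57], "dr": [0.003, -0.003, 0.001], "jaw": 0.75}, {"slide": [-382, 52, 57], "dr": [0.003, -0.003, 0.001], "jaw": 0.75}, {"slide": [-382, 52, 57], "dr": [0.003, -0.003, 0.001], "jaw": 0.75}]}}

```text
t: 14.35
tool_pos: [0.5626, -0.0055, 0.3203]
orientation: [2.315, 2.121, -0.003]
force: [-0.2, 0.4, -1.8]
opening: 0.0435
gripper_force: 40.0
```

```bash
python3 m4.py 2 0
```

```text
wrist [437.  97.] 286 rim (0.6525, 0.0641, 0.0213)
wrist [255. 251.] 1982 rim (0.5617, -0.0067, 0.0222)
slot hist [0, 0, 0, 0, 0, 0, 0, 22, 100, 142, 2, 0, 0, 0, 0, 0, 0, 0, 0, 0, 0, 0, 0, 0, 0, 0, 0, 0, 0, 0, 0, 0, 0, 0, 0, 0, 0, 0, 0, 0, 0, 0, 0, 0, 0, 0, 0, 0, 5, 91, 91, 74, 92, 92, 80, 89, 94, 89, 82] from 0.014200000000000004
cup in warmer frame 0.6443 0.1212 slotY 0.0442
cup in warmer frame 0.5601 0.0427 slotY 0.0442
t 14.45 grasp [ 0.5625 -0.0059  0.1531] yaw 1.483 tilt [-0.0005 -0.0023] open 0.0437 gf 40.0 F [ 0.4 -0.2 -3.5]
 slide [0.3, 0.1, 0.1] dr [-0.0, 0.002, 0.0] |d| 0
 slide [0.2, 25.1, 0.1] dr [-0.0, 0.002, 0.0] |d| 25
 slide [0.2, 55.1, 0.1] dr [-0.0, 0.002, 0.0] |d| 55
 slide [0.2, 85.1, 0.1] dr [-0.0, 0.002, 0.0] |d| 85
rim top z [0.1593 0.1598 0.1603]
```

>>> {"api": "servo_tool", "payload": {"increments": [{"slide": [1, 12, 0], "dr": [0, 0, 0], "jaw": 0.75}, {"slide": [1, 24, 0], "dr": [0, 0, 0], "jaw": 0.75}, {"slide": [1, 36, 0], "dr": [0, 0, 0], "jaw": 0.75}, {"slide": [1, 48, 0], "dr": [0, 0, 0], "jaw": 0.75}, {"slide": [1, 60, 0], "dr": [0, 0, 0], "jaw": 0.75}, {"slide": [1, 72, 0], "dr": [0, 0, 0], "jaw": 0.75}, {"slide": [1, 80, 0], "dr": [0, 0, 0], "jaw": 0.75}, {"slide": [1, 84, 0], "dr": [0, 0, 0], "jaw": 0.75}, {"slide": [1, 86, 0], "dr": [0, 0, 0], "jaw": 0.75}, {"slide": [1, 87.5, 0], "dr": [0, 0, 0], "jaw": 0.75}, {"slide": [1, 87.5, 0], "dr": [0, 0, 0], "jaw": 0.75}, {"slide": [1, 87.5, 0], "dr": [0, 0, 0], "jaw": 0.75}]}}

```text
t: 15.7
tool_pos: [0.6488, -0.0123, 0.3183]
orientation: [-2.316, -2.121, 0.007]
force: [-5.0, 0.2, 0.8]
opening: 0.0431
gripper_force: 40.0
```

>>> {"api": "servo_tool", "payload": {"increments": [{"slide": [1, 0, 1], "dr": [0, 0, 0], "jaw": 0.75}, {"slide": [0, 0, 2], "dr": [0, 0, 0], "jaw": 0.75}, {"slide": [0, 0, 3], "dr": [0, 0, 0], "jaw": 0.75}, {"slide": [0, 0, 4], "dr": [0, 0, 0], "jaw": 0.75}, {"slide": [0, 0, 4], "dr": [0, 0, 0], "jaw": 0.75}, {"slide": [0, 0, 4], "dr": [0, 0, 0], "jaw": 0.3}, {"slide": [0, 0, 4], "dr": [0, 0, 0], "jaw": 0.3}, {"slide": [0, 0, 4], "dr": [0, 0, 0], "jaw": 0.3}, {"slide": [0, 0, 4], "dr": [0, 0, 0], "jaw": 0.3}, {"slide": [0, 0, -20], "dr": [0, 0, 0], "jaw": 0.3}, {"slide": [0, 0, -60], "dr": [0, 0, 0], "jaw": 0.3}, {"slide": [0, 0, -100], "dr": [0, 0, 0], "jaw": 0.3}]}}

```text
t: 16.9
tool_pos: [0.6494, -0.0122, 0.4185]
orientation: [-2.316, -2.12, 0.008]
force: [0.7, 0.4, 0.7]
opening: 0.0652
gripper_force: 0.0
```

>>> {"api": "servo_tool", "payload": {"increments": [{"slide": [-276, -264, 0], "dr": [0, 0, 0], "jaw": 0.3}, {"slide": [-276, -264, 0], "dr": [0, 0, 0], "jaw": 0.3}, {"slide": [-276, -264, 0], "dr": [0, 0, 0], "jaw": 0.3}, {"slide": [-276, -264, 0], "dr": [0, 0, 0], "jaw": 0.3}, {"slide": [-276, -264, 0], "dr": [0, 0, 0], "jaw": 0.3}, {"slide": [-276, -264, 0], "dr": [0, 0, 0], "jaw": 0.3}, {"slide": [-276, -264, 0], "dr": [0, 0, 0], "jaw": 0.3}, {"slide": [-276, -264, 0], "dr": [0, 0, 0], "jaw": 0.3}, {"slide": [-276, -264, 50], "dr": [0, 0, 0], "jaw": 0.3}, {"slide": [-276, -264, 50], "dr": [0, 0, 0], "jaw": 0.3}, {"slide": [-276, -264, 50], "dr": [0, 0, 0], "jaw": 0.3}, {"slide": [-276, -264, 50], "dr": [0, 0, 0], "jaw": 0.3}]}}

```text
t: 18.1
tool_pos: [0.3632, -0.2641, 0.372]
orientation: [2.314, 2.121, -0.005]
force: [0.3, 0.9, -0.1]
opening: 0.0647
gripper_force: 0.0
```

```bash
python3 - <<'E'
from h import *
o=rims('wrist','w7')
for r in o: plan((r[0],r[1],.079,YAW))
print('hung:');rims('scene',zt=.16); rims('side',zt=.16)
print(slot(3),slot(2))
E
```

```text
wrist [252. 184.] 725 rim (0.3598, -0.262, 0.0218)
t 18.15 grasp [ 0.3633 -0.2649  0.2053] yaw 1.484 tilt [-0.0004 -0.0043] open 0.0651 gf 0.0 F [ 0.5 -0.1  0.5]
 slide [2.4, -3.7, 126.3] dr [0.0, 0.004, 0.001] |d| 126
hung:
scene [311. 204.] 126 rim (0.6474, 0.0234, 0.0604)
side [206. 178.] 45 rim (0.6459, -0.0149, 0.0236)
side [189. 190.] 52 rim (0.6502, 0.0635, 0.0225)
[0.65422245 0.06475326] [ 0.64738488 -0.01274569]
```

>>> {"api": "servo_tool", "payload": {"increments": [{"slide": [2.4, -3.7, 50], "dr": [0, 0.004, 0.001], "jaw": 0.3}, {"slide": [2.4, -3.7, 90], "dr": [0, 0.004, 0.001], "jaw": 0.3}, {"slide": [2.4, -3.7, 118], "dr": [0, 0.004, 0.001], "jaw": 0.3}, {"slide": [2.4, -3.7, 126], "dr": [0, 0.004, 0.001], "jaw": 0.3}, {"slide": [2.4, -3.7, 126], "dr": [0, 0.004, 0.001], "jaw": 0.3}, {"slide": [2.4, -3.7, 126], "dr": [0, 0.004, 0.001], "jaw": 0.3}, {"slide": [2.4, -3.7, 126], "dr": [0, 0.004, 0.001], "jaw": 0.75}, {"slide": [2.4, -3.7, 126], "dr": [0, 0.004, 0.001], "jaw": 0.75}, {"slide": [2.4, -3.7, 126], "dr": [0, 0.004, 0.001], "jaw": 0.75}, {"slide": [2.4, -3.7, 126], "dr": [0, 0.004, 0.001], "jaw": 0.75}, {"slide": [2.4, -3.7, 126], "dr": [0, 0.004, 0.001], "jaw": 0.75}, {"slide": [2.4, -3.7, 126], "dr": [0, 0.004, 0.001], "jaw": 0.75}, {"slide": [2.4, -3.7, 90], "dr": [0, 0.004, 0.001], "jaw": 0.75}, {"slide": [2.4, -3.7, 45], "dr": [0, 0.004, 0.001], "jaw": 0.75}, {"slide": [2.4, -3.7, 0], "dr": [0, 0.004, 0.001], "jaw": 0.75}, {"slide": [2.4, -3.7, -5], "dr": [0, 0.004, 0.001], "jaw": 0.75}, {"slide": [2.4, -3.7, -5], "dr": [0, 0.004, 0.001], "jaw": 0.75}]}}

```text
t: 19.95
tool_pos: [0.3591, -0.2616, 0.376]
orientation: [-2.318, -2.12, 0.001]
force: [0.4, -0.6, -2.1]
opening: 0.043
gripper_force: 39.9
```

```bash
python3 - <<'E'
from h import *
plan((*slot(1,-.085),.21,YAW),(*slot(1,-.085),.153,YAW))
E
```

```text
t 19.95 grasp [ 0.359  -0.2616  0.209 ] yaw 1.482 tilt [-0.0005 -0.    ] open 0.0430 gf 39.9 F [ 0.4 -0.6 -2.1]
 slide [195.2, 180.1, -1.1] dr [-0.0, 0.0, -0.001] |d| 266
 slide [195.2, 180.1, 55.9] dr [-0.0, 0.0, -0.001] |d| 271
```

>>> {"api": "servo_tool", "payload": {"increments": [{"slide": [195, 180, 0], "dr": [0, 0, -0.001], "jaw": 0.75}, {"slide": [195, 180, 0], "dr": [0, 0, -0.001], "jaw": 0.75}, {"slide": [195, 180, 0], "dr": [0, 0, -0.001], "jaw": 0.75}, {"slide": [195, 180, 0], "dr": [0, 0, -0.001], "jaw": 0.75}, {"slide": [195, 180, 0], "dr": [0, 0, -0.001], "jaw": 0.75}, {"slide": [195, 180, 0], "dr": [0, 0, -0.001], "jaw": 0.75}, {"slide": [195, 180, 30], "dr": [0, 0, -0.001], "jaw": 0.75}, {"slide": [195, 180, 56], "dr": [0, 0, -0.001], "jaw": 0.75}, {"slide": [195, 180, 56], "dr": [0, 0, -0.001], "jaw": 0.75}, {"slide": [195, 180, 56], "dr": [0, 0, -0.001], "jaw": 0.75}, {"slide": [195, 180, 56], "dr": [0, 0, -0.001], "jaw": 0.75}]}}

```text
t: 21.05
tool_pos: [0.5554, -0.0834, 0.3196]
orientation: [-2.316, -2.119, 0.0]
force: [-0.2, -0.7, 0.1]
opening: 0.0427
gripper_force: 40.0
```

```bash
sed -i 's/o\[0\]\[:2\]/o[-1][:2]/' m4.py; python3 m4.py 1 0
```

```text
wrist [438.  98.] 1030 rim (0.6463, -0.0135, 0.0217)
wrist [255. 251.] 2180 rim (0.555, -0.0829, 0.0223)
slot hist [0, 0, 0, 0, 0, 0, 0, 1, 56, 165, 10, 0, 0, 0, 0, 0, 0, 0, 0, 0, 0, 0, 0, 0, 0, 0, 0, 0, 0, 0, 0, 0, 0, 0, 0, 0, 0, 0, 0, 0, 0, 0, 0, 0, 0, 0, 0, 0, 0, 41, 79, 95, 86, 86, 77, 95, 94, 82, 85] from -0.064
cup in warmer frame 0.645 0.0434 slotY -0.034
cup in warmer frame 0.5601 -0.0338 slotY -0.034
t 21.15 grasp [ 0.5557 -0.0832  0.1533] yaw 1.482 tilt [-0.0001  0.0013] open 0.0428 gf 40.0 F [ 0.3 -0.  -1.3]
 slide [0.2, 0.1, 0.3] dr [-0.0, -0.001, -0.0] |d| 0
 slide [0.2, 25.1, 0.3] dr [-0.0, -0.001, -0.0] |d| 25
 slide [0.3, 55.1, 0.3] dr [-0.0, -0.001, -0.0] |d| 55
 slide [0.3, 85.1, 0.3] dr [-0.0, -0.001, -0.0] |d| 85
rim top z [0.1653 0.1659 0.167 ]
```

>>> {"api": "servo_tool", "payload": {"increments": [{"slide": [0, 0, 1], "dr": [0, 0, 0], "jaw": 0.75}, {"slide": [0, 12, 1], "dr": [0, 0, 0], "jaw": 0.75}, {"slide": [0, 24, 1], "dr": [0, 0, 0], "jaw": 0.75}, {"slide": [0, 36, 1], "dr": [0, 0, 0], "jaw": 0.75}, {"slide": [0, 48, 1], "dr": [0, 0, 0], "jaw": 0.75}, {"slide": [0, 60, 1], "dr": [0, 0, 0], "jaw": 0.75}, {"slide": [0, 72, 1], "dr": [0, 0, 0], "jaw": 0.75}, {"slide": [0, 80, 1], "dr": [0, 0, 0], "jaw": 0.75}, {"slide": [0, 84, 1], "dr": [0, 0, 0], "jaw": 0.75}, {"slide": [0, 86, 1], "dr": [0, 0, 0], "jaw": 0.75}, {"slide": [0, 87.5, 1], "dr": [0, 0, 0], "jaw": 0.75}, {"slide": [0, 87.5, 1], "dr": [0, 0, 0], "jaw": 0.75}, {"slide": [0, 87.5, 1], "dr": [0, 0, 0], "jaw": 0.75}]}}

```text
t: 22.5
tool_pos: [0.6418, -0.0906, 0.3172]
orientation: [-2.314, -2.118, 0.003]
force: [-5.7, 0.0, 0.3]
opening: 0.0428
gripper_force: 40.0
```

>>> {"api": "servo_tool", "payload": {"increments": [{"slide": [0, 0, 1], "dr": [0, 0, 0], "jaw": 0.75}, {"slide": [0, 0, 2], "dr": [0, 0, 0], "jaw": 0.75}, {"slide": [0, 0, 3], "dr": [0, 0, 0], "jaw": 0.75}, {"slide": [0, 0, 4.5], "dr": [0, 0, 0], "jaw": 0.75}, {"slide": [0, 0, 4.5], "dr": [0, 0, 0], "jaw": 0.75}, {"slide": [0, 0, 4.5], "dr": [0, 0, 0], "jaw": 0.3}, {"slide": [0, 0, 4.5], "dr": [0, 0, 0], "jaw": 0.3}, {"slide": [0, 0, 4.5], "dr": [0, 0, 0], "jaw": 0.3}, {"slide": [0, 0, 4.5], "dr": [0, 0, 0], "jaw": 0.3}, {"slide": [0, 0, -20], "dr": [0, 0, 0], "jaw": 0.3}, {"slide": [0, 0, -60], "dr": [0, 0, 0], "jaw": 0.3}, {"slide": [0, 0, -100], "dr": [0, 0, 0], "jaw": 0.3}]}}

```text
t: 23.7
tool_pos: [0.6425, -0.0908, 0.4175]
orientation: [-2.313, -2.118, 0.003]
force: [0.7, -0.5, 0.3]
opening: 0.0649
gripper_force: 0.0
```

>>> {"api": "servo_tool", "payload": {"increments": [{"slide": [-299, -93, 0], "dr": [0, 0, 0], "jaw": 0.3}, {"slide": [-299, -93, 0], "dr": [0, 0, 0], "jaw": 0.3}, {"slide": [-299, -93, 0], "dr": [0, 0, 0], "jaw": 0.3}, {"slide": [-299, -93, 0], "dr": [0, 0, 0], "jaw": 0.3}, {"slide": [-299, -93, 0], "dr": [0, 0, 0], "jaw": 0.3}, {"slide": [-299, -93, 0], "dr": [0, 0, 0], "jaw": 0.3}, {"slide": [-299, -93, 0], "dr": [0, 0, 0], "jaw": 0.3}, {"slide": [-299, -93, 50], "dr": [0, 0, 0], "jaw": 0.3}, {"slide": [-299, -93, 50], "dr": [0, 0, 0], "jaw": 0.3}, {"slide": [-299, -93, 50], "dr": [0, 0, 0], "jaw": 0.3}, {"slide": [-299, -93, 50], "dr": [0, 0, 0], "jaw": 0.3}]}}

```text
t: 24.8
tool_pos: [0.5245, -0.3799, 0.3693]
orientation: [-2.315, -2.122, 0.0]
force: [0.2, -1.2, 0.2]
opening: 0.0651
gripper_force: 0.0
```

```bash
python3 - <<'E'
from h import *
o=rims('wrist','w8')
for r in o: plan((r[0],r[1],.079,YAW))
print('hung:'); rims('side',zt=.16)
E
```

```text
wrist [256. 189.] 730 rim (0.5241, -0.3812, 0.0218)
t 24.85 grasp [ 0.5247 -0.3801  0.2028] yaw 1.484 tilt [ 0.     -0.0001] open 0.0650 gf 0.0 F [ 0.7 -0.1 -0.1]
 slide [-1.2, -0.5, 123.8] dr [0.0, 0.0, 0.001] |d| 124
hung:
side [214. 173.] 90 rim (0.6443, -0.0535, 0.0618)
side [189. 190.] 55 rim (0.6534, 0.0634, 0.0217)
```

>>> {"api": "servo_tool", "payload": {"increments": [{"slide": [-1.2, -0.5, 50], "dr": [0, 0, 0.001], "jaw": 0.3}, {"slide": [-1.2, -0.5, 90], "dr": [0, 0, 0.001], "jaw": 0.3}, {"slide": [-1.2, -0.5, 116], "dr": [0, 0, 0.001], "jaw": 0.3}, {"slide": [-1.2, -0.5, 124], "dr": [0, 0, 0.001], "jaw": 0.3}, {"slide": [-1.2, -0.5, 124], "dr": [0, 0, 0.001], "jaw": 0.3}, {"slide": [-1.2, -0.5, 124], "dr": [0, 0, 0.001], "jaw": 0.3}, {"slide": [-1.2, -0.5, 124], "dr": [0, 0, 0.001], "jaw": 0.75}, {"slide": [-1.2, -0.5, 124], "dr": [0, 0, 0.001], "jaw": 0.75}, {"slide": [-1.2, -0.5, 124], "dr": [0, 0, 0.001], "jaw": 0.75}, {"slide": [-1.2, -0.5, 124], "dr": [0, 0, 0.001], "jaw": 0.75}, {"slide": [-1.2, -0.5, 124], "dr": [0, 0, 0.001], "jaw": 0.75}, {"slide": [-1.2, -0.5, 124], "dr": [0, 0, 0.001], "jaw": 0.75}, {"slide": [-1.2, -0.5, 90], "dr": [0, 0, 0.001], "jaw": 0.75}, {"slide": [-1.2, -0.5, 45], "dr": [0, 0, 0.001], "jaw": 0.75}, {"slide": [-1.2, -0.5, 0], "dr": [0, 0, 0.001], "jaw": 0.75}, {"slide": [-1.2, -0.5, -7], "dr": [0, 0, 0.001], "jaw": 0.75}, {"slide": [-1.2, -0.5, -7], "dr": [0, 0, 0.001], "jaw": 0.75}]}}

```text
t: 26.6
tool_pos: [0.5234, -0.3819, 0.3759]
orientation: [2.318, 2.12, -0.0]
force: [-0.0, -0.7, -3.4]
opening: 0.0428
gripper_force: 39.9
```

```bash
python3 - <<'E'
from h import *
plan((*slot(0,-.085),.21,YAW),(*slot(0,-.085),.153,YAW))
E
```

```text
t 26.60 grasp [ 0.5234 -0.3819  0.2089] yaw 1.482 tilt [-0.     -0.0003] open 0.0428 gf 39.9 F [-0.  -0.7 -3.4]
 slide [222.4, 5.8, -1.1] dr [-0.0, 0.0, -0.001] |d| 223
 slide [222.4, 5.8, 55.9] dr [-0.0, 0.0, -0.001] |d| 229
```

>>> {"api": "servo_tool", "payload": {"increments": [{"slide": [222, 6, 0], "dr": [0, 0, 0], "jaw": 0.75}, {"slide": [222, 6, 0], "dr": [0, 0, 0], "jaw": 0.75}, {"slide": [222, 6, 0], "dr": [0, 0, 0], "jaw": 0.75}, {"slide": [222, 6, 0], "dr": [0, 0, 0], "jaw": 0.75}, {"slide": [222, 6, 0], "dr": [0, 0, 0], "jaw": 0.75}, {"slide": [222, 6, 30], "dr": [0, 0, 0], "jaw": 0.75}, {"slide": [222, 6, 56], "dr": [0, 0, 0], "jaw": 0.75}, {"slide": [222, 6, 56], "dr": [0, 0, 0], "jaw": 0.75}, {"slide": [222, 6, 56], "dr": [0, 0, 0], "jaw": 0.75}, {"slide": [222, 6, 56], "dr": [0, 0, 0], "jaw": 0.75}]}}

```text
t: 27.6
tool_pos: [0.5488, -0.1613, 0.3191]
orientation: [-2.317, -2.118, 0.001]
force: [-0.1, -0.4, -2.0]
opening: 0.0424
gripper_force: 40.0
```

```bash
python3 m4.py 0 0
```

```text
wrist [438.  96.] 1708 rim (0.6395, -0.091, 0.0219)
wrist [255. 252.] 2240 rim (0.5483, -0.1602, 0.0222)
slot hist [0, 0, 0, 0, 0, 0, 0, 1, 50, 178, 3, 0, 0, 0, 0, 0, 0, 0, 0, 0, 0, 0, 0, 0, 0, 0, 0, 0, 0, 0, 0, 0, 0, 0, 0, 0, 0, 0, 0, 0, 0, 0, 0, 0, 0, 0, 0, 0, 0, 48, 87, 79, 92, 94, 89, 81, 91, 93, 89, 85] from -0.14200000000000002
cup in warmer frame 0.645 -0.0344 slotY -0.112
cup in warmer frame 0.5603 -0.1114 slotY -0.112
t 27.70 grasp [ 0.549  -0.1612  0.1529] yaw 1.481 tilt [-0.0005  0.0012] open 0.0427 gf 40.0 F [-0.1 -0.5 -2.1]
 slide [0.5, -0.2, -0.1] dr [-0.001, -0.001, -0.001] |d| 1
 slide [0.5, 24.8, -0.1] dr [-0.001, -0.001, -0.001] |d| 25
 slide [0.6, 54.8, -0.1] dr [-0.001, -0.001, -0.001] |d| 55
 slide [0.6, 84.8, -0.1] dr [-0.001, -0.001, -0.001] |d| 85
rim top z [0.1652 0.1659 0.2321]
```

>>> {"api": "servo_tool", "payload": {"increments": [{"slide": [0, 0, 1], "dr": [0, 0, 0], "jaw": 0.75}, {"slide": [0, 12, 1], "dr": [0, 0, 0], "jaw": 0.75}, {"slide": [0, 24, 1], "dr": [0, 0, 0], "jaw": 0.75}, {"slide": [0, 36, 1], "dr": [0, 0, 0], "jaw": 0.75}, {"slide": [0, 48, 1], "dr": [0, 0, 0], "jaw": 0.75}, {"slide": [0, 60, 1], "dr": [0, 0, 0], "jaw": 0.75}, {"slide": [0, 72, 1], "dr": [0, 0, 0], "jaw": 0.75}, {"slide": [0, 80, 1], "dr": [0, 0, 0], "jaw": 0.75}, {"slide": [0, 84, 1], "dr": [0, 0, 0], "jaw": 0.75}, {"slide": [0, 86, 1], "dr": [0, 0, 0], "jaw": 0.75}, {"slide": [0, 87.5, 1], "dr": [0, 0, 0], "jaw": 0.75}, {"slide": [0, 87.5, 1], "dr": [0, 0, 0], "jaw": 0.75}, {"slide": [0, 87.5, 1], "dr": [0, 0, 0], "jaw": 0.75}]}}

```text
t: 29.05
tool_pos: [0.6352, -0.1686, 0.3171]
orientation: [-2.315, -2.117, 0.003]
force: [-5.4, 0.9, -0.4]
opening: 0.0425
gripper_force: 40.0
```

>>> {"api": "servo_tool", "payload": {"increments": [{"slide": [0, 0, 1], "dr": [0, 0, 0], "jaw": 0.75}, {"slide": [0, 0, 2], "dr": [0, 0, 0], "jaw": 0.75}, {"slide": [0, 0, 3], "dr": [0, 0, 0], "jaw": 0.75}, {"slide": [0, 0, 4.5], "dr": [0, 0, 0], "jaw": 0.75}, {"slide": [0, 0, 4.5], "dr": [0, 0, 0], "jaw": 0.75}, {"slide": [0, 0, 4.5], "dr": [0, 0, 0], "jaw": 0.3}, {"slide": [0, 0, 4.5], "dr": [0, 0, 0], "jaw": 0.3}, {"slide": [0, 0, 4.5], "dr": [0, 0, 0], "jaw": 0.3}, {"slide": [0, 0, 4.5], "dr": [0, 0, 0], "jaw": 0.3}, {"slide": [0, 0, -20], "dr": [0, 0, 0], "jaw": 0.3}, {"slide": [0, 0, -60], "dr": [0, 0, 0], "jaw": 0.3}, {"slide": [0, 0, -100], "dr": [0, 0, 0], "jaw": 0.3}, {"slide": [158, -129, -200], "dr": [0, 0, 0], "jaw": 0.6}, {"slide": [158, -129, -200], "dr": [0, 0, 0], "jaw": 0.6}, {"slide": [158, -129, -200], "dr": [0, 0, 0], "jaw": 0.6}, {"slide": [158, -129, -200], "dr": [0, 0, 0], "jaw": 0.6}, {"slide": [158, -129, -200], "dr": [0, 0, 0], "jaw": 0.6}, {"slide": [158, -129, -200], "dr": [0, 0, 0], "jaw": 0.6}, {"slide": [158, -129, -200], "dr": [0, 0, 0], "jaw": 0.6}]}}

```text
t: 30.95
tool_pos: [0.5219, 0.0, 0.5183]
orientation: [-2.316, -2.121, -0.001]
force: [0.4, -0.2, -0.5]
opening: 0.037
gripper_force: 0.0
```

```bash
cat >> h.py <<'E'
def covers(n='wrist',save=None,zd=.011,lo=(.3,-.3),hi=(.58,.25)):
    "cover disc centres: points near disc top height"
    im,d,c=shot(n,save); P=cloud(d,c)
    b=(d>0)&(P[...,0]>lo[0])&(P[...,0]<hi[0])&(P[...,1]>lo[1])&(P[...,1]<hi[1])
    m=(b&(P[...,2]>zd-.005)&(P[...,2]<zd+.045)).astype(np.uint8); m=cv2.morphologyEx(m,cv2.MORPH_OPEN,np.ones((2,2)))
    k,L,st,ce=cv2.connectedComponentsWithStats(m); o=[]
    for i in range(1,k):
        if st[i,4]<60: continue
        Q=P[L==i]; dk=Q[np.abs(Q[:,2]-zd)<.004]; kn=Q[Q[:,2]>zd+.026]
        if len(dk)<20: continue
        (x,y),r=cv2.minEnclosingCircle(dk[:,:2].astype(np.float32))
        o.append((x,y,r)); print(n,ce[i].round(),'disc %.4f %.4f r %.4f'%(x,y,r),'zdisc %.4f'%np.median(dk[:,2]),'knobtop',kn.mean(0).round(4) if len(kn)>3 else None, 'warmer', (EX@(x,y)).round(4),(EY@(x,y)).round(4))
    return o
E
python3 - <<'E'
from h import *
o=covers('wrist','w9'); plan()
covers('scene'); covers('side')
rims('wrist',zt=.16)
E
```

```text
wrist [193.  48.] disc 0.4511 0.1477 r 0.0258 zdisc 0.0105 knobtop [0.4545 0.1447 0.0627] warmer 0.4364 0.1868
wrist [294. 190.] disc 0.5703 -0.0544 r 0.1147 zdisc 0.0115 knobtop [0.539  0.0144 0.358 ] warmer 0.5729 -0.004
wrist [147. 134.] disc 0.3690 0.0423 r 0.0262 zdisc 0.0105 knobtop [0.3791 0.045  0.0687] warmer 0.3638 0.0746
wrist [196. 182.] disc 0.4295 -0.0344 r 0.0261 zdisc 0.0106 knobtop [ 0.4328 -0.0308  0.0536] warmer 0.4309 0.0034
wrist [224. 259.] disc 0.4523 -0.1634 r 0.0214 zdisc 0.0107 knobtop None warmer 0.465 -0.123
wrist [290. 275.] disc 0.5608 -0.1974 r 0.0161 zdisc 0.0114 knobtop [ 0.5391 -0.0078  0.3446] warmer 0.576 -0.1473
t 31.00 grasp [ 5.217e-01 -3.000e-04  3.503e-01] yaw 1.482 tilt [-0.0028  0.0016] open 0.0372 gf 0.0 F [-0.5  0.4 -0.4]
scene [275. 186.] disc 0.4522 0.1476 r 0.0272 zdisc 0.0113 knobtop [0.5391 0.0252 0.1518] warmer 0.4375 0.1868
scene [232. 191.] disc 0.3713 0.0410 r 0.0256 zdisc 0.0112 knobtop [0.3734 0.0395 0.0414] warmer 0.3662 0.0735
scene [229. 214.] disc 0.4312 -0.0349 r 0.0265 zdisc 0.0111 knobtop [ 0.4739 -0.0797  0.0917] warmer 
[... 216 characters left out ...]
 -0.1393
side [244. 201.] disc 0.5649 -0.0918 r 0.1242 zdisc 0.0126 knobtop None warmer 0.5708 -0.0418
side [290. 203.] disc 0.4360 -0.1599 r 0.0253 zdisc 0.0119 knobtop [ 0.4341 -0.1583  0.0408] warmer 0.4483 -0.121
side [275. 226.] disc 0.4270 -0.0374 r 0.0276 zdisc 0.0121 knobtop [ 0.4261 -0.0333  0.0414] warmer 0.4287 0.0003
side [282. 248.] disc 0.3685 0.0396 r 0.0278 zdisc 0.0121 knobtop [0.3226 0.1412 0.1295] warmer 0.3636 0.0718
side [237. 262.] disc 0.4464 0.1485 r 0.0268 zdisc 0.0124 knobtop [0.4467 0.1494 0.0414] warmer 0.4317 0.1872
wrist [374.  98.] 561 rim (0.6533, 0.064, 0.0218)
wrist [369. 171.] 447 rim (0.6466, -0.0133, 0.022)
wrist [365. 239.] 427 rim (0.6403, -0.09, 0.022)
```

View pics/w9.png

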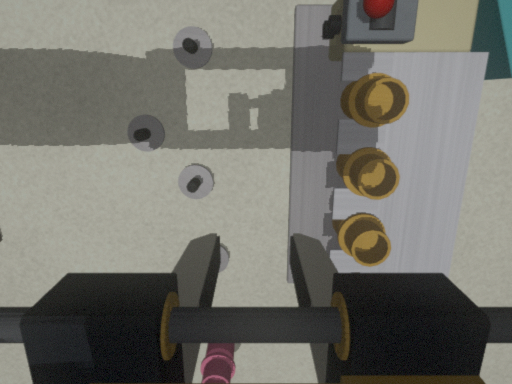

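The view shows the cups hanging in the slots at (375,98), (370,171) and (365,239). The covers are at (193,48), (147,134), (196,182) and (223,258); the second one has already been knocked to about (0.369, 0.042).

>>> {"api": "servo_tool", "payload": {"increments": [{"slide": [141, -83, 150], "dr": [0, 0, 0], "jaw": 0.6}, {"slide": [141, -83, 150], "dr": [0, 0, 0], "jaw": 0.6}, {"slide": [141, -83, 150], "dr": [0, 0, 0], "jaw": 0.6}, {"slide": [141, -83, 150], "dr": [0, 0, 0], "jaw": 0.6}, {"slide": [141, -83, 230], "dr": [0, 0, 0], "jaw": 0.6}, {"slide": [141, -83, 230], "dr": [0, 0, 0], "jaw": 0.6}, {"slide": [141, -83, 230], "dr": [0, 0, 0], "jaw": 0.6}, {"slide": [141, -83, 230], "dr": [0, 0, 0], "jaw": 0.6}, {"slide": [141, -83, 230], "dr": [0, 0, 0], "jaw": 0.6}]}}

```text
t: 32.05
tool_pos: [0.4528, 0.1476, 0.2911]
orientation: [-2.318, -2.118, -0.004]
force: [-0.4, -0.5, 0.8]
opening: 0.0371
gripper_force: 0.0
```

```bash
python3 - <<'E'
from h import *
o=covers('wrist','w10')
for r in o: 
    if .025<r[2]<.0275: plan((r[0],r[1],.034,YAW))
E
```

```text
wrist [253. 198.] disc 0.4502 0.1487 r 0.0263 zdisc 0.0106 knobtop [0.4508 0.1526 0.0496] warmer 0.4354 0.1876
wrist [249. 373.] disc 0.4302 -0.0305 r 0.0250 zdisc 0.0105 knobtop [0.4532 0.1722 0.2168] warmer 0.4312 0.0075
t 32.10 grasp [0.4532 0.1481 0.1245] yaw 1.481 tilt [0.0021 0.0027] open 0.0373 gf 0.0 F [-0.6  0.1  1.7]
 slide [0.5, -2.9, 90.5] dr [0.002, -0.003, -0.002] |d| 91
```

>>> {"api": "servo_tool", "payload": {"increments": [{"slide": [0.5, -2.9, 40], "dr": [0.002, -0.003, -0.002], "jaw": 0.6}, {"slide": [0.5, -2.9, 75], "dr": [0.002, -0.003, -0.002], "jaw": 0.6}, {"slide": [0.5, -2.9, 86], "dr": [0.002, -0.003, -0.002], "jaw": 0.6}, {"slide": [0.5, -2.9, 90], "dr": [0.002, -0.003, -0.002], "jaw": 0.6}, {"slide": [0.5, -2.9, 90], "dr": [0.002, -0.003, -0.002], "jaw": 0.6}, {"slide": [0.5, -2.9, 90], "dr": [0.002, -0.003, -0.002], "jaw": 0.6}, {"slide": [0.5, -2.9, 90], "dr": [0.002, -0.003, -0.002], "jaw": 0.98}, {"slide": [0.5, -2.9, 90], "dr": [0.002, -0.003, -0.002], "jaw": 0.98}, {"slide": [0.5, -2.9, 90], "dr": [0.002, -0.003, -0.002], "jaw": 0.98}, {"slide": [0.5, -2.9, 90], "dr": [0.002, -0.003, -0.002], "jaw": 0.98}, {"slide": [0.5, -2.9, 90], "dr": [0.002, -0.003, -0.002], "jaw": 0.98}, {"slide": [0.5, -2.9, 60], "dr": [0.002, -0.003, -0.002], "jaw": 0.98}, {"slide": [0.5, -2.9, 20], "dr": [0.002, -0.003, -0.002], "jaw": 0.98}, {"slide": [0.5, -2.9, -30], "dr": [0.002, -0.003, -0.002], "jaw": 0.98}, {"slide": [0.5, -2.9, -80], "dr": [0.002, -0.003, -0.002], "jaw": 0.98}, {"slide": [0.5, -2.9, -105], "dr": [0.002, -0.003, -0.002], "jaw": 0.98}, {"slide": [0.5, -2.9, -105], "dr": [0.002, -0.003, -0.002], "jaw": 0.98}, {"slide": [0.5, -2.9, -105], "dr": [0.002, -0.003, -0.002], "jaw": 0.98}], "force": 25}}

```text
t: 33.9
tool_pos: [0.4485, 0.1486, 0.393]
orientation: [-2.314, -2.121, 0.006]
force: [-0.2, -0.5, -1.0]
opening: 0.0158
gripper_force: 25.0
```

```bash
cat > m5.py <<'E'
import sys
from h import *
i=int(sys.argv[1]); s=read_state(); g=s['tool_pos'][2]-.167
im,d,c=shot('wrist',sys.argv[2] if len(sys.argv)>2 else None); P=cloud(d,c)
R=Ro.from_rotvec(s['orientation']).as_matrix(); G=(P-s['tool_pos'])@R
m=(d>0)&(np.abs(G[...,2]-.190)<.010)&(np.abs(G[...,0])<.045)&(np.abs(G[...,1])<.045)
# disc top is ~23 mm below grasp pt -> tool z .190
m=m.astype(np.uint8); k,L,st,ce=cv2.connectedComponentsWithStats(m)
j=1+np.argmax(st[1:,4]); Q=G[L==j]; u,v=ce[j]
hsv=cv2.cvtColor(im,cv2.COLOR_RGB2HSV)[L==j]; Q=Q[hsv[:,2]>70]
(x,y),r=cv2.minEnclosingCircle(Q[:,:2].astype(np.float32)); 
pl=np.linalg.lstsq(np.c_[Q[:,:2],np.ones(len(Q))],Q[:,2],rcond=None)[0]
print('held disc in tool frame x %.4f y %.4f r %.4f'%(x,y,r),len(Q),'z',np.median(Q[:,2]).round(4),'tilt',pl[:2].round(3),(u,v))
tgt=np.array(eval(sys.argv[3])) if len(sys.argv)>3 else slot(i)
plan((*tgt,.225,YAW),(*tgt,.20,YAW),(*tgt,.188,YAW))
E
python3 m5.py 3 w11; python3 -c "
from h import *
covers('side')"
```

```text
held disc in tool frame x 0.0004 y -0.0007 r 0.0259 2789 z 0.1884 tilt [ 0.087 -0.004] (np.float64(254.45718093968676), np.float64(223.60213262245918))
t 33.95 grasp [0.447  0.1483 0.2247] yaw 1.484 tilt [-0.0071 -0.0014] open 0.0154 gf 25.0 F [-0.6 -0.3 -2.3]
 slide [-65.5, 212.6, -1.7] dr [-0.007, 0.002, 0.001] |d| 222
 slide [-65.5, 212.7, 23.3] dr [-0.007, 0.002, 0.001] |d| 224
 slide [-65.5, 212.8, 35.3] dr [-0.007, 0.002, 0.001] |d| 225
side [254. 193.] disc 0.5588 -0.1649 r 0.0508 zdisc 0.0126 knobtop None warmer 0.5712 -0.1151
side [290. 203.] disc 0.4346 -0.1610 r 0.0267 zdisc 0.0123 knobtop [ 0.3864 -0.0462  0.1247] warmer 0.447 -0.1221
side [227. 218.] disc 0.5719 -0.0063 r 0.0477 zdisc 0.0106 knobtop None warmer 0.5702 0.044
side [275. 226.] disc 0.4252 -0.0338 r 0.0263 zdisc 0.0118 knobtop [ 0.4257 -0.0322  0.0417] warmer 0.4266 0.0037
side [282. 248.] disc 0.3676 0.0416 r 0.0264 zdisc 0.0118 knobtop [0.3656 0.0437 0.0405] warmer 0.3625 0.0737
```

View pics/w11.png

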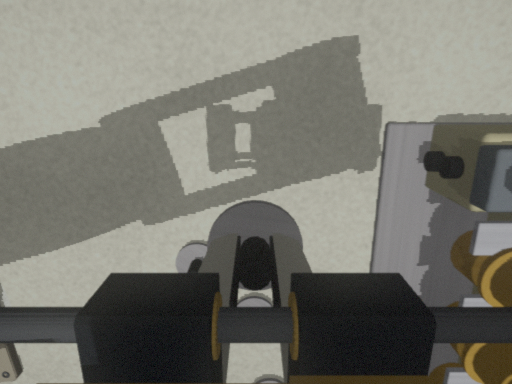

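The cover is held centred (disc at (255,225)). I'll check its tilt robustly and get the target from the actual rim.

```bash
sed -i 's/^pl=.*/q=np.hypot(Q[:,0]-x,Q[:,1]-y); W=Q[(q<.023)\&(q>.010)]; W=W[np.abs(W[:,2]-np.median(W[:,2]))<.004]; pl=np.linalg.lstsq(np.c_[W[:,:2],np.ones(len(W))],W[:,2],rcond=None)[0]/' m5.py; python3 m5.py 3
```

```text
held disc in tool frame x 0.0013 y -0.0008 r 0.0260 2790 z 0.1884 tilt [0.01 0.  ] (np.float64(254.45254745254746), np.float64(223.6067266067266))
t 34.05 grasp [0.4465 0.1482 0.2239] yaw 1.484 tilt [-0.0088 -0.0017] open 0.0154 gf 25.0 F [-0.1 -0.   0.4]
 slide [-65.5, 212.7, -2.7] dr [-0.009, 0.002, 0.001] |d| 223
 slide [-65.4, 212.9, 22.3] dr [-0.009, 0.002, 0.001] |d| 224
 slide [-65.4, 213.0, 34.3] dr [-0.009, 0.002, 0.001] |d| 225
```

>>> {"api": "servo_tool", "payload": {"increments": [{"slide": [-67, 213, -10], "dr": [-0.009, 0.002, 0.001], "jaw": 0.98}, {"slide": [-67, 213, -10], "dr": [-0.009, 0.002, 0.001], "jaw": 0.98}, {"slide": [-67, 213, -10], "dr": [-0.009, 0.002, 0.001], "jaw": 0.98}, {"slide": [-67, 213, -10], "dr": [-0.009, 0.002, 0.001], "jaw": 0.98}, {"slide": [-67, 213, -10], "dr": [-0.009, 0.002, 0.001], "jaw": 0.98}, {"slide": [-67, 213, 0], "dr": [-0.009, 0.002, 0.001], "jaw": 0.98}, {"slide": [-67, 213, 12], "dr": [-0.009, 0.002, 0.001], "jaw": 0.98}, {"slide": [-67, 213, 22], "dr": [-0.009, 0.002, 0.001], "jaw": 0.98}, {"slide": [-67, 213, 22], "dr": [-0.009, 0.002, 0.001], "jaw": 0.98}, {"slide": [-67, 213, 22], "dr": [-0.009, 0.002, 0.001], "jaw": 0.98}]}}

```text
t: 35.05
tool_pos: [0.654, 0.0639, 0.37]
orientation: [2.315, 2.121, 0.004]
force: [0.3, -0.1, -0.7]
opening: 0.0151
gripper_force: 25.0
```

```bash
python3 m5.py 3 w12 "(.6536,.064)"; python3 - <<'E'
from h import *
for n in('scene','side'): covers(n,n+'12',zd=.1785,lo=(.5,-.25),hi=(.75,.15)); 
rims('side',zt=.16)
E
```

```text
held disc in tool frame x 0.0021 y -0.0007 r 0.0258 2802 z 0.1885 tilt [ 0.016 -0.003] (np.float64(254.46927187708752), np.float64(223.53941215764863))
t 35.10 grasp [0.6551 0.0639 0.2039] yaw 1.483 tilt [0.0047 0.0004] open 0.0156 gf 25.0 F [0.3 0.4 0.2]
 slide [0.1, -0.6, -21.1] dr [0.005, -0.001, 0.001] |d| 21
 slide [0.1, -0.8, 3.9] dr [0.005, -0.001, 0.001] |d| 4
 slide [0.1, -0.8, 15.9] dr [0.005, -0.001, 0.001] |d| 16
scene [325. 179.] disc 0.6579 0.0603 r 0.0252 zdisc 0.1814 knobtop [0.6657 0.0424 0.2243] warmer 0.6501 0.1179
side [223. 166.] 138 rim (0.6365, -0.0911, 0.0996)
side [188. 191.] 40 rim (0.6515, 0.0641, 0.0216)
```

View pics/side12.png

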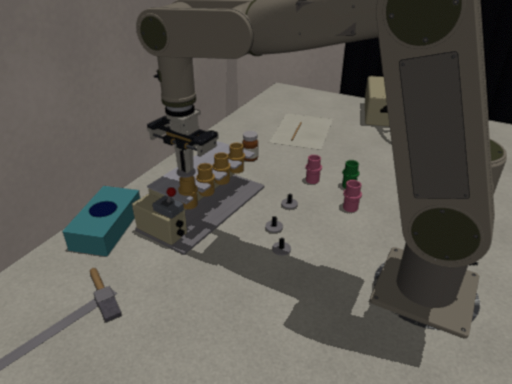

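The side view shows the cover directly above the slot-3 cup at (185,175). Lowering it now.

>>> {"api": "servo_tool", "payload": {"increments": [{"slide": [-0.5, -0.5, 4], "dr": [0.003, 0, 0], "jaw": 0.98}, {"slide": [-0.5, -0.5, 8], "dr": [0.003, 0, 0], "jaw": 0.98}, {"slide": [-0.5, -0.5, 11], "dr": [0.003, 0, 0], "jaw": 0.98}, {"slide": [-0.5, -0.5, 14], "dr": [0.003, 0, 0], "jaw": 0.98}, {"slide": [-0.5, -0.5, 16], "dr": [0.003, 0, 0], "jaw": 0.98}, {"slide": [-0.5, -0.5, 17], "dr": [0.003, 0, 0], "jaw": 0.98}, {"slide": [-0.5, -0.5, 17], "dr": [0.003, 0, 0], "jaw": 0.98}, {"slide": [-0.5, -0.5, 17], "dr": [0.003, 0, 0], "jaw": 0.98}]}}

```text
t: 36.05
tool_pos: [0.6544, 0.0629, 0.3536]
orientation: [2.317, 2.121, 0.002]
force: [0.4, -0.4, -1.0]
opening: 0.0154
gripper_force: 25.0
```

```bash
python3 m5.py 3
```

```text
held disc in tool frame x 0.0005 y -0.0007 r 0.0259 2806 z 0.1885 tilt [ 0.015 -0.001] (np.float64(254.48229792919173), np.float64(223.53340013360054))
t 36.10 grasp [0.6547 0.063  0.1866] yaw 1.483 tilt [0.0017 0.0006] open 0.0156 gf 25.0 F [ 0.2  0.7 -0.2]
 slide [1.9, -0.3, -38.4] dr [0.002, -0.001, -0.0] |d| 38
 slide [1.9, -0.4, -13.4] dr [0.002, -0.001, -0.0] |d| 14
 slide [1.8, -0.4, -1.4] dr [0.002, -0.001, -0.0] |d| 2
```

>>> {"api": "servo_tool", "payload": {"increments": [{"slide": [1, 0, 1], "dr": [0, 0, 0], "jaw": 0.98}, {"slide": [1, 0, 1.5], "dr": [0, 0, 0], "jaw": 0.98}, {"slide": [1, 0, 1.5], "dr": [0, 0, 0], "jaw": 0.98}, {"slide": [1, 0, 1.5], "dr": [0, 0, 0], "jaw": 0.6}, {"slide": [1, 0, 1.5], "dr": [0, 0, 0], "jaw": 0.6}, {"slide": [1, 0, 1.5], "dr": [0, 0, 0], "jaw": 0.6}, {"slide": [1, 0, 1.5], "dr": [0, 0, 0], "jaw": 0.6}, {"slide": [1, 0, -15], "dr": [0, 0, 0], "jaw": 0.6}, {"slide": [1, 0, -50], "dr": [0, 0, 0], "jaw": 0.6}, {"slide": [-46, -283, -50], "dr": [0, 0, 0], "jaw": 0.6}, {"slide": [-46, -283, -50], "dr": [0, 0, 0], "jaw": 0.6}, {"slide": [-46, -283, -50], "dr": [0, 0, 0], "jaw": 0.6}, {"slide": [-46, -283, -50], "dr": [0, 0, 0], "jaw": 0.6}, {"slide": [-46, -283, -50], "dr": [0, 0, 0], "jaw": 0.6}, {"slide": [-46, -283, -50], "dr": [0, 0, 0], "jaw": 0.6}, {"slide": [-46, -283, 64], "dr": [0, 0, 0], "jaw": 0.6}, {"slide": [-46, -283, 64], "dr": [0, 0, 0], "jaw": 0.6}, {"slide": [-46, -283, 64], "dr": [0, 0, 0], "jaw": 0.6}, {"slide": [-46, -283, 64], "dr": [0, 0, 0], "jaw": 0.6}, {"slide": [-46, -283, 64], "dr": [0, 0, 0], "jaw": 0.6}]}}

```text
t: 38.1
tool_pos: [0.3691, 0.042, 0.2907]
orientation: [2.316, 2.121, 0.004]
force: [1.0, 0.2, 1.0]
opening: 0.0368
gripper_force: 0.0
```

```bash
cat > m6.py <<'E'
import sys
from h import *
s=read_state(); o=covers('wrist'); p=s['tool_pos'][:2]
b=min([r for r in o if .024<r[2]<.028],key=lambda r:np.hypot(*(np.array(r[:2])-p)))
print('nearest',np.round(b,4)); plan((b[0],b[1],.034,YAW))
print('placed'); covers('scene',zd=.165,lo=(.58,-.25),hi=(.72,.15)); covers('side',zd=.165,lo=(.58,-.25),hi=(.72,.15))
E
python3 m6.py
```

```text
wrist [255. 198.] disc 0.3692 0.0424 r 0.0263 zdisc 0.0106 knobtop [0.3689 0.0448 0.044 ] warmer 0.364 0.0747
wrist [502. 265.] disc 0.5706 -0.0246 r 0.0523 zdisc 0.0112 knobtop [0.4215 0.0746 0.2097] warmer 0.5706 0.0256
wrist [345. 262.] disc 0.4402 -0.0204 r 0.0186 zdisc 0.0106 knobtop [0.3952 0.0777 0.197 ] warmer 0.4403 0.0184
wrist [490. 363.] disc 0.5751 -0.1380 r 0.0242 zdisc 0.0117 knobtop None warmer 0.585 -0.0869
nearest [0.3692 0.0424 0.0263]
t 38.15 grasp [0.3702 0.0421 0.1243] yaw 1.483 tilt [0.0043 0.0006] open 0.0373 gf 0.0 F [0.2 0.5 0.1]
 slide [0.3, -0.7, 90.3] dr [0.004, -0.001, 0.0] |d| 90
placed
scene [324. 187.] disc 0.6575 0.0613 r 0.0258 zdisc 0.1649 knobtop [0.6573 0.0603 0.1939] warmer 0.6495 0.1188
side [187. 177.] disc 0.6527 0.0632 r 0.0273 zdisc 0.1661 knobtop [0.6494 0.0658 0.1956] warmer 0.6446 0.1203
```

Cover 1 is seated (disc top at 0.165 and knob top at 0.195, as expected). Picking up cover 2.

>>> {"api": "servo_tool", "payload": {"increments": [{"slide": [0.3, -0.7, 40], "dr": [0.003, 0, 0], "jaw": 0.6}, {"slide": [0.3, -0.7, 75], "dr": [0.003, 0, 0], "jaw": 0.6}, {"slide": [0.3, -0.7, 86], "dr": [0.003, 0, 0], "jaw": 0.6}, {"slide": [0.3, -0.7, 90], "dr": [0.003, 0, 0], "jaw": 0.6}, {"slide": [0.3, -0.7, 90], "dr": [0.003, 0, 0], "jaw": 0.6}, {"slide": [0.3, -0.7, 90], "dr": [0.003, 0, 0], "jaw": 0.6}, {"slide": [0.3, -0.7, 90], "dr": [0.003, 0, 0], "jaw": 0.98}, {"slide": [0.3, -0.7, 90], "dr": [0.003, 0, 0], "jaw": 0.98}, {"slide": [0.3, -0.7, 90], "dr": [0.003, 0, 0], "jaw": 0.98}, {"slide": [0.3, -0.7, 90], "dr": [0.003, 0, 0], "jaw": 0.98}, {"slide": [0.3, -0.7, 90], "dr": [0.003, 0, 0], "jaw": 0.98}, {"slide": [0.3, -0.7, 60], "dr": [0.003, 0, 0], "jaw": 0.98}, {"slide": [0.3, -0.7, 20], "dr": [0.003, 0, 0], "jaw": 0.98}, {"slide": [0.3, -0.7, -30], "dr": [0.003, 0, 0], "jaw": 0.98}, {"slide": [0.3, -0.7, -80], "dr": [0.003, 0, 0], "jaw": 0.98}, {"slide": [0.3, -0.7, -115], "dr": [0.003, 0, 0], "jaw": 0.98}, {"slide": [0.3, -0.7, -115], "dr": [0.003, 0, 0], "jaw": 0.98}, {"slide": [0.3, -0.7, -115], "dr": [0.003, 0, 0], "jaw": 0.98}]}}

```text
t: 40.05
tool_pos: [0.3678, 0.0422, 0.4044]
orientation: [-2.316, -2.121, -0.001]
force: [-0.9, 0.5, -1.3]
opening: 0.0156
gripper_force: 25.0
```

```bash
python3 m5.py 2 w13 "(.6468,-.0132)"
```

```text
held disc in tool frame x 0.0014 y -0.0005 r 0.0260 2842 z 0.189 tilt [ 0.014 -0.001] (np.float64(254.40952070427127), np.float64(223.05542875774373))
t 40.10 grasp [0.367  0.0424 0.236 ] yaw 1.483 tilt [-0.0029  0.0009] open 0.0155 gf 25.0 F [ 0.1 -0.2 -2.1]
 slide [-30.7, 283.1, 10.1] dr [-0.003, -0.001, -0.0] |d| 285
 slide [-30.7, 283.2, 35.1] dr [-0.003, -0.001, -0.0] |d| 287
 slide [-30.7, 283.3, 47.1] dr [-0.003, -0.001, -0.0] |d| 289
```

>>> {"api": "servo_tool", "payload": {"increments": [{"slide": [-31.5, 283.5, 0], "dr": [-0.002, 0, 0], "jaw": 0.98}, {"slide": [-31.5, 283.5, 0], "dr": [-0.002, 0, 0], "jaw": 0.98}, {"slide": [-31.5, 283.5, 0], "dr": [-0.002, 0, 0], "jaw": 0.98}, {"slide": [-31.5, 283.5, 0], "dr": [-0.002, 0, 0], "jaw": 0.98}, {"slide": [-31.5, 283.5, 0], "dr": [-0.002, 0, 0], "jaw": 0.98}, {"slide": [-31.5, 283.5, 0], "dr": [-0.002, 0, 0], "jaw": 0.98}, {"slide": [-31.5, 283.5, 15], "dr": [-0.002, 0, 0], "jaw": 0.98}, {"slide": [-31.5, 283.5, 30], "dr": [-0.002, 0, 0], "jaw": 0.98}, {"slide": [-31.5, 283.5, 35], "dr": [-0.002, 0, 0], "jaw": 0.98}, {"slide": [-31.5, 283.5, 35], "dr": [-0.002, 0, 0], "jaw": 0.98}, {"slide": [-31.5, 283.5, 35], "dr": [-0.002, 0, 0], "jaw": 0.98}]}}

```text
t: 41.2
tool_pos: [0.6465, -0.0137, 0.3691]
orientation: [2.317, 2.122, 0.002]
force: [-0.5, -0.3, 0.1]
opening: 0.0156
gripper_force: 25.0
```

```bash
python3 m5.py 2 w14 "(.6468,-.0132)"
```

```text
held disc in tool frame x 0.0011 y -0.0007 r 0.0259 2848 z 0.1891 tilt [ 0.011 -0.001] (np.float64(254.41045751633987), np.float64(223.01764705882354))
t 41.25 grasp [ 0.6471 -0.0137  0.2028] yaw 1.483 tilt [0.002  0.0005] open 0.0157 gf 25.0 F [-0.   0.3 -1.1]
 slide [0.6, -0.0, -22.2] dr [0.002, -0.001, 0.0] |d| 22
 slide [0.5, -0.1, 2.8] dr [0.002, -0.001, 0.0] |d| 3
 slide [0.5, -0.1, 14.8] dr [0.002, -0.001, 0.0] |d| 15
```

>>> {"api": "servo_tool", "payload": {"increments": [{"slide": [0, 0, 4], "dr": [0.001, 0, 0], "jaw": 0.98}, {"slide": [0, 0, 8], "dr": [0.001, 0, 0], "jaw": 0.98}, {"slide": [0, 0, 11], "dr": [0.001, 0, 0], "jaw": 0.98}, {"slide": [0, 0, 14], "dr": [0.001, 0, 0], "jaw": 0.98}, {"slide": [0, 0, 16], "dr": [0.001, 0, 0], "jaw": 0.98}, {"slide": [0, 0, 16], "dr": [0.001, 0, 0], "jaw": 0.98}, {"slide": [0, 0, 16], "dr": [0.001, 0, 0], "jaw": 0.98}, {"slide": [0, 0, 16], "dr": [0.001, 0, 0], "jaw": 0.98}]}}

```text
t: 42.05
tool_pos: [0.6473, -0.014, 0.3536]
orientation: [-2.317, -2.121, -0.001]
force: [-3.2, -0.4, 6.1]
opening: 0.0155
gripper_force: 25.0
```

>>> {"api": "servo_tool", "payload": {"increments": [{"slide": [0, 0, -0.5], "dr": [0, 0, 0], "jaw": 0.98}, {"slide": [0, 0, -0.5], "dr": [0, 0, 0], "jaw": 0.98}, {"slide": [0, 0, -0.5], "dr": [0, 0, 0], "jaw": 0.6}, {"slide": [0, 0, -0.5], "dr": [0, 0, 0], "jaw": 0.6}, {"slide": [0, 0, -0.5], "dr": [0, 0, 0], "jaw": 0.6}, {"slide": [0, 0, -0.5], "dr": [0, 0, 0], "jaw": 0.6}, {"slide": [0, 0, -15], "dr": [0, 0, 0], "jaw": 0.6}, {"slide": [0, 0, -50], "dr": [0, 0, 0], "jaw": 0.6}, {"slide": [-40, -215, -50], "dr": [0, 0, 0], "jaw": 0.6}, {"slide": [-40, -215, -50], "dr": [0, 0, 0], "jaw": 0.6}, {"slide": [-40, -215, -50], "dr": [0, 0, 0], "jaw": 0.6}, {"slide": [-40, -215, -50], "dr": [0, 0, 0], "jaw": 0.6}, {"slide": [-40, -215, -50], "dr": [0, 0, 0], "jaw": 0.6}, {"slide": [-40, -215, 10], "dr": [0, 0, 0], "jaw": 0.6}, {"slide": [-40, -215, 64], "dr": [0, 0, 0], "jaw": 0.6}, {"slide": [-40, -215, 64], "dr": [0, 0, 0], "jaw": 0.6}, {"slide": [-40, -215, 64], "dr": [0, 0, 0], "jaw": 0.6}, {"slide": [-40, -215, 64], "dr": [0, 0, 0], "jaw": 0.6}]}}

```text
t: 43.85
tool_pos: [0.4305, -0.035, 0.2909]
orientation: [2.316, 2.121, 0.002]
force: [-0.3, -0.1, -0.6]
opening: 0.0372
gripper_force: 0.0
```

```bash
python3 m6.py
```

```text
wrist [437. 181.] disc 0.5716 -0.0198 r 0.0948 zdisc 0.0113 knobtop [0.4644 0.0113 0.2174] warmer 0.5711 0.0305
wrist [254. 198.] disc 0.4297 -0.0348 r 0.0262 zdisc 0.0106 knobtop [ 0.4296 -0.0319  0.046 ] warmer 0.4311 0.0031
wrist [278. 306.] disc 0.4420 -0.1379 r 0.0095 zdisc 0.0091 knobtop [ 0.4383 -0.0047  0.2008] warmer 0.4524 -0.0985
wrist [278. 351.] disc 0.4382 -0.1752 r 0.0207 zdisc 0.0107 knobtop [ 0.439  -0.158   0.0418] warmer 0.4519 -0.136
nearest [ 0.4297 -0.0348  0.0262]
t 43.90 grasp [ 0.4314 -0.0351  0.1245] yaw 1.483 tilt [0.0029 0.0001] open 0.0372 gf 0.0 F [0.6 0.4 0.2]
 slide [0.2, -1.5, 90.5] dr [0.003, -0.0, 0.0] |d| 91
placed
scene [324. 187.] disc 0.6577 0.0619 r 0.0268 zdisc 0.1650 knobtop [0.6577 0.0599 0.1941] warmer 0.6497 0.1194
scene [303. 202.] disc 0.6490 -0.0151 r 0.0267 zdisc 0.1649 knobtop [ 0.6758 -0.0638  0.2371] warmer 0.6478 0.042
side [205. 165.] disc 0.6431 -0.0136 r 0.0260 zdisc 0.1666 knobtop [0.5838 0.068  0.2497] warmer 0.6418 0.043
side [187. 177.] disc 0.6523 0.0632 r 0.0262 zdisc 0.1664 knobtop [0.6067 0.1185 0.2355] warmer 0.6442 0.1203
```

Cover 2 is seated. Cover 3 goes to slot 1.

>>> {"api": "servo_tool", "payload": {"increments": [{"slide": [0.2, -1.3, 40], "dr": [0.002, 0, 0], "jaw": 0.6}, {"slide": [0.2, -1.3, 75], "dr": [0.002, 0, 0], "jaw": 0.6}, {"slide": [0.2, -1.3, 86], "dr": [0.002, 0, 0], "jaw": 0.6}, {"slide": [0.2, -1.3, 90], "dr": [0.002, 0, 0], "jaw": 0.6}, {"slide": [0.2, -1.3, 90], "dr": [0.002, 0, 0], "jaw": 0.6}, {"slide": [0.2, -1.3, 90], "dr": [0.002, 0, 0], "jaw": 0.6}, {"slide": [0.2, -1.3, 90], "dr": [0.002, 0, 0], "jaw": 0.98}, {"slide": [0.2, -1.3, 90], "dr": [0.002, 0, 0], "jaw": 0.98}, {"slide": [0.2, -1.3, 90], "dr": [0.002, 0, 0], "jaw": 0.98}, {"slide": [0.2, -1.3, 90], "dr": [0.002, 0, 0], "jaw": 0.98}, {"slide": [0.2, -1.3, 90], "dr": [0.002, 0, 0], "jaw": 0.98}, {"slide": [0.2, -1.3, 60], "dr": [0.002, 0, 0], "jaw": 0.98}, {"slide": [0.2, -1.3, 20], "dr": [0.002, 0, 0], "jaw": 0.98}, {"slide": [0.2, -1.3, -30], "dr": [0.002, 0, 0], "jaw": 0.98}, {"slide": [0.2, -1.3, -80], "dr": [0.002, 0, 0], "jaw": 0.98}, {"slide": [0.2, -1.3, -115], "dr": [0.002, 0, 0], "jaw": 0.98}, {"slide": [0.2, -1.3, -115], "dr": [0.002, 0, 0], "jaw": 0.98}, {"slide": [0.2, -1.3, -115], "dr": [0.002, 0, 0], "jaw": 0.98}]}}

```text
t: 45.8
tool_pos: [0.4284, -0.0347, 0.404]
orientation: [-2.316, -2.121, 0.001]
force: [-0.4, -0.2, -1.6]
opening: 0.0153
gripper_force: 25.0
```

```bash
python3 m5.py 1 w15 "(.6400,-.0904)"
```

```text
held disc in tool frame x 0.0006 y -0.0007 r 0.0259 2802 z 0.1887 tilt [ 0.012 -0.004] (np.float64(254.4879179079775), np.float64(223.5441906653426))
t 45.85 grasp [ 0.4274 -0.0344  0.2355] yaw 1.483 tilt [-0.004   0.0012] open 0.0154 gf 25.0 F [ 1.  -0.1 -1.5]
 slide [-37.0, 216.0, 9.6] dr [-0.004, -0.001, 0.0] |d| 219
 slide [-37.0, 216.1, 34.6] dr [-0.004, -0.001, 0.0] |d| 222
 slide [-37.0, 216.2, 46.6] dr [-0.004, -0.001, 0.0] |d| 224
```

>>> {"api": "servo_tool", "payload": {"increments": [{"slide": [-37.5, 216.5, 0], "dr": [-0.003, 0, 0], "jaw": 0.98}, {"slide": [-37.5, 216.5, 0], "dr": [-0.003, 0, 0], "jaw": 0.98}, {"slide": [-37.5, 216.5, 0], "dr": [-0.003, 0, 0], "jaw": 0.98}, {"slide": [-37.5, 216.5, 0], "dr": [-0.003, 0, 0], "jaw": 0.98}, {"slide": [-37.5, 216.5, 0], "dr": [-0.003, 0, 0], "jaw": 0.98}, {"slide": [-37.5, 216.5, 15], "dr": [-0.003, 0, 0], "jaw": 0.98}, {"slide": [-37.5, 216.5, 30], "dr": [-0.003, 0, 0], "jaw": 0.98}, {"slide": [-37.5, 216.5, 35], "dr": [-0.003, 0, 0], "jaw": 0.98}, {"slide": [-37.5, 216.5, 35], "dr": [-0.003, 0, 0], "jaw": 0.98}, {"slide": [-37.5, 216.5, 35], "dr": [-0.003, 0, 0], "jaw": 0.98}]}}

```text
t: 46.85
tool_pos: [0.6399, -0.0907, 0.3684]
orientation: [-2.317, -2.122, -0.001]
force: [0.6, 0.1, -0.4]
opening: 0.0154
gripper_force: 25.0
```

```bash
python3 m5.py 1 w16 "(.6400,-.0904)"
```

```text
held disc in tool frame x 0.0005 y -0.0006 r 0.0259 2809 z 0.1888 tilt [ 0.02  -0.002] (np.float64(254.4474734042553), np.float64(223.4720744680851))
t 46.90 grasp [ 0.6405 -0.0908  0.2021] yaw 1.483 tilt [0.0017 0.0004] open 0.0153 gf 25.0 F [-0.3  0.5 -0.7]
 slide [0.4, -0.2, -22.9] dr [0.002, -0.001, 0.0] |d| 23
 slide [0.4, -0.3, 2.1] dr [0.002, -0.001, 0.0] |d| 2
 slide [0.4, -0.3, 14.1] dr [0.002, -0.001, 0.0] |d| 14
```

>>> {"api": "servo_tool", "payload": {"increments": [{"slide": [0.2, 0, 4], "dr": [0.001, 0, 0], "jaw": 0.98}, {"slide": [0.2, 0, 8], "dr": [0.001, 0, 0], "jaw": 0.98}, {"slide": [0.2, 0, 11], "dr": [0.001, 0, 0], "jaw": 0.98}, {"slide": [0.2, 0, 14], "dr": [0.001, 0, 0], "jaw": 0.98}, {"slide": [0.2, 0, 15.5], "dr": [0.001, 0, 0], "jaw": 0.98}, {"slide": [0.2, 0, 15.5], "dr": [0.001, 0, 0], "jaw": 0.98}, {"slide": [0.2, 0, 15.5], "dr": [0.001, 0, 0], "jaw": 0.98}, {"slide": [0.2, 0, 15.5], "dr": [0.001, 0, 0], "jaw": 0.98}]}}

```text
t: 47.7
tool_pos: [0.6406, -0.0908, 0.3532]
orientation: [-2.316, -2.121, -0.0]
force: [-3.0, 0.4, 5.3]
opening: 0.0155
gripper_force: 25.0
```

>>> {"api": "servo_tool", "payload": {"increments": [{"slide": [0, 0, -0.5], "dr": [0, 0, 0], "jaw": 0.98}, {"slide": [0, 0, -0.5], "dr": [0, 0, 0], "jaw": 0.98}, {"slide": [0, 0, -0.5], "dr": [0, 0, 0], "jaw": 0.6}, {"slide": [0, 0, -0.5], "dr": [0, 0, 0], "jaw": 0.6}, {"slide": [0, 0, -0.5], "dr": [0, 0, 0], "jaw": 0.6}, {"slide": [0, 0, -0.5], "dr": [0, 0, 0], "jaw": 0.6}, {"slide": [0, 0, -15], "dr": [0, 0, 0], "jaw": 0.6}, {"slide": [0, 0, -50], "dr": [0, 0, 0], "jaw": 0.6}, {"slide": [-88, -194.5, -50], "dr": [0, 0, 0], "jaw": 0.6}, {"slide": [-88, -194.5, -50], "dr": [0, 0, 0], "jaw": 0.6}, {"slide": [-88, -194.5, -50], "dr": [0, 0, 0], "jaw": 0.6}, {"slide": [-88, -194.5, -50], "dr": [0, 0, 0], "jaw": 0.6}, {"slide": [-88, -194.5, -50], "dr": [0, 0, 0], "jaw": 0.6}, {"slide": [-88, -194.5, 10], "dr": [0, 0, 0], "jaw": 0.6}, {"slide": [-88, -194.5, 64], "dr": [0, 0, 0], "jaw": 0.6}, {"slide": [-88, -194.5, 64], "dr": [0, 0, 0], "jaw": 0.6}, {"slide": [-88, -194.5, 64], "dr": [0, 0, 0], "jaw": 0.6}, {"slide": [-88, -194.5, 64], "dr": [0, 0, 0], "jaw": 0.6}]}}

```text
t: 49.5
tool_pos: [0.4401, -0.1617, 0.291]
orientation: [2.316, 2.121, 0.001]
force: [0.5, -0.4, 0.9]
opening: 0.0372
gripper_force: 0.0
```

```bash
python3 m6.py; python3 -c "
from h import *
rims('wrist',zt=.16); rims('side',zt=.16); rims('scene',zt=.16)"
```

```text
wrist [422. 136.] disc 0.5758 -0.1232 r 0.0933 zdisc 0.0115 knobtop [ 0.4463 -0.083   0.2705] warmer 0.5844 -0.0721
wrist [254. 198.] disc 0.4389 -0.1612 r 0.0262 zdisc 0.0105 knobtop [ 0.4393 -0.1577  0.0481] warmer 0.4514 -0.122
nearest [ 0.4389 -0.1612  0.0262]
t 49.55 grasp [ 0.4409 -0.162   0.1246] yaw 1.483 tilt [ 0.0028 -0.0009] open 0.0372 gf 0.0 F [-0.4 -1.3  0.6]
 slide [0.5, -1.8, 90.6] dr [0.003, 0.001, 0.0] |d| 91
placed
scene [324. 187.] disc 0.6582 0.0606 r 0.0268 zdisc 0.1650 knobtop [0.6575 0.0602 0.1943] warmer 0.6504 0.1182
scene [303. 202.] disc 0.6482 -0.0152 r 0.0262 zdisc 0.1648 knobtop [ 0.678  -0.0678  0.2413] warmer 0.6471 0.0418
scene [281. 219.] disc 0.6419 -0.0919 r 0.0260 zdisc 0.1650 knobtop [ 0.6559 -0.1131  0.2144] warmer 0.6475 -0.0352
side [222. 154.] disc 0.6352 -0.0921 r 0.0271 zdisc 0.1664 knobtop [ 0.6365 -0.0898  0.1946] warmer 0.6409 -0.0359
side [205. 165.] disc 0.6430 -0.0133 r 0.0260 zdisc 0.1661 knobtop [0.5883 0.0616 0.245 ] warmer 0.6417 0.0432
side [187. 177.] disc 0.6505 0.0638 r 0.0257 zdisc 0.1664 knobtop [0.6094 0.1147 0.2326] warmer 0.6424 0.1207
side [241. 150.] 41 rim (0.6309, -0.1693, 0.0222)
scene [254. 246.] 90 rim (0.6356, -0.1718, 0.0214)
```

>>> {"api": "servo_tool", "payload": {"increments": [{"slide": [0.4, -1.6, 40], "dr": [0.002, 0, 0], "jaw": 0.6}, {"slide": [0.4, -1.6, 75], "dr": [0.002, 0, 0], "jaw": 0.6}, {"slide": [0.4, -1.6, 86], "dr": [0.002, 0, 0], "jaw": 0.6}, {"slide": [0.4, -1.6, 90], "dr": [0.002, 0, 0], "jaw": 0.6}, {"slide": [0.4, -1.6, 90], "dr": [0.002, 0, 0], "jaw": 0.6}, {"slide": [0.4, -1.6, 90], "dr": [0.002, 0, 0], "jaw": 0.6}, {"slide": [0.4, -1.6, 90], "dr": [0.002, 0, 0], "jaw": 0.98}, {"slide": [0.4, -1.6, 90], "dr": [0.002, 0, 0], "jaw": 0.98}, {"slide": [0.4, -1.6, 90], "dr": [0.002, 0, 0], "jaw": 0.98}, {"slide": [0.4, -1.6, 90], "dr": [0.002, 0, 0], "jaw": 0.98}, {"slide": [0.4, -1.6, 90], "dr": [0.002, 0, 0], "jaw": 0.98}, {"slide": [0.4, -1.6, 60], "dr": [0.002, 0, 0], "jaw": 0.98}, {"slide": [0.4, -1.6, 20], "dr": [0.002, 0, 0], "jaw": 0.98}, {"slide": [0.4, -1.6, -30], "dr": [0.002, 0, 0], "jaw": 0.98}, {"slide": [0.4, -1.6, -80], "dr": [0.002, 0, 0], "jaw": 0.98}, {"slide": [0.4, -1.6, -115], "dr": [0.002, 0, 0], "jaw": 0.98}, {"slide": [0.4, -1.6, -115], "dr": [0.002, 0, 0], "jaw": 0.98}, {"slide": [0.4, -1.6, -115], "dr": [0.002, 0, 0], "jaw": 0.98}]}}

```text
t: 51.6
tool_pos: [0.4377, -0.1609, 0.4041]
orientation: [-2.316, -2.121, 0.001]
force: [-0.9, 0.6, -1.2]
opening: 0.0155
gripper_force: 25.0
```

```bash
python3 m5.py 0 w17 "(.6334,-.1685)"
```

```text
held disc in tool frame x 0.0002 y -0.0006 r 0.0260 2778 z 0.1887 tilt [ 0.014 -0.002] (np.float64(254.43363423604146), np.float64(223.72517552657973))
t 51.65 grasp [ 0.4367 -0.1605  0.2355] yaw 1.483 tilt [-0.0039  0.0015] open 0.0156 gf 25.0 F [-0.5  0.8 -0.7]
 slide [9.5, 196.0, 9.7] dr [-0.004, -0.001, 0.0] |d| 196
 slide [9.5, 196.1, 34.7] dr [-0.004, -0.001, 0.0] |d| 199
 slide [9.5, 196.1, 46.7] dr [-0.004, -0.001, 0.0] |d| 202
```

>>> {"api": "servo_tool", "payload": {"increments": [{"slide": [9.2, 196.4, 0], "dr": [-0.003, 0, 0], "jaw": 0.98}, {"slide": [9.2, 196.4, 0], "dr": [-0.003, 0, 0], "jaw": 0.98}, {"slide": [9.2, 196.4, 0], "dr": [-0.003, 0, 0], "jaw": 0.98}, {"slide": [9.2, 196.4, 0], "dr": [-0.003, 0, 0], "jaw": 0.98}, {"slide": [9.2, 196.4, 0], "dr": [-0.003, 0, 0], "jaw": 0.98}, {"slide": [9.2, 196.4, 15], "dr": [-0.003, 0, 0], "jaw": 0.98}, {"slide": [9.2, 196.4, 30], "dr": [-0.003, 0, 0], "jaw": 0.98}, {"slide": [9.2, 196.4, 35], "dr": [-0.003, 0, 0], "jaw": 0.98}, {"slide": [9.2, 196.4, 35], "dr": [-0.003, 0, 0], "jaw": 0.98}, {"slide": [9.2, 196.4, 35], "dr": [-0.003, 0, 0], "jaw": 0.98}]}}

```text
t: 52.65
tool_pos: [0.6334, -0.169, 0.3691]
orientation: [2.317, 2.121, 0.002]
force: [0.4, -0.1, -0.0]
opening: 0.0158
gripper_force: 25.0
```

```bash
python3 m5.py 0 w18 "(.6334,-.1685)"
```

```text
held disc in tool frame x 0.0001 y -0.0007 r 0.0261 2777 z 0.1888 tilt [ 0.011 -0.003] (np.float64(254.47747747747746), np.float64(223.7554220887554))
t 52.70 grasp [ 0.634  -0.1691  0.2026] yaw 1.483 tilt [ 0.0023 -0.0001] open 0.0155 gf 25.0 F [-0.7  0.5 -0.7]
 slide [0.6, -0.2, -22.4] dr [0.002, -0.0, -0.0] |d| 22
 slide [0.6, -0.3, 2.6] dr [0.002, -0.0, -0.0] |d| 3
 slide [0.6, -0.3, 14.6] dr [0.002, -0.0, -0.0] |d| 15
```

>>> {"api": "servo_tool", "payload": {"increments": [{"slide": [0.3, -0.2, 4], "dr": [0.001, 0, 0], "jaw": 0.98}, {"slide": [0.3, -0.2, 8], "dr": [0.001, 0, 0], "jaw": 0.98}, {"slide": [0.3, -0.2, 11], "dr": [0.001, 0, 0], "jaw": 0.98}, {"slide": [0.3, -0.2, 14], "dr": [0.001, 0, 0], "jaw": 0.98}, {"slide": [0.3, -0.2, 15.5], "dr": [0.001, 0, 0], "jaw": 0.98}, {"slide": [0.3, -0.2, 15.5], "dr": [0.001, 0, 0], "jaw": 0.98}, {"slide": [0.3, -0.2, 15.5], "dr": [0.001, 0, 0], "jaw": 0.98}, {"slide": [0.3, -0.2, 15.5], "dr": [0.001, 0, 0], "jaw": 0.98}]}}

```text
t: 53.5
tool_pos: [0.6338, -0.1686, 0.3533]
orientation: [-2.316, -2.121, -0.0]
force: [-3.1, 1.0, 6.3]
opening: 0.015
gripper_force: 25.0
```

>>> {"api": "servo_tool", "payload": {"increments": [{"slide": [0, 0, -0.5], "dr": [0, 0, 0], "jaw": 0.98}, {"slide": [0, 0, -0.5], "dr": [0, 0, 0], "jaw": 0.98}, {"slide": [0, 0, -0.5], "dr": [0, 0, 0], "jaw": 0.6}, {"slide": [0, 0, -0.5], "dr": [0, 0, 0], "jaw": 0.6}, {"slide": [0, 0, -0.5], "dr": [0, 0, 0], "jaw": 0.6}, {"slide": [0, 0, -0.5], "dr": [0, 0, 0], "jaw": 0.6}, {"slide": [0, 0, -15], "dr": [0, 0, 0], "jaw": 0.6}, {"slide": [0, 0, -60], "dr": [0, 0, 0], "jaw": 0.6}, {"slide": [0, 0, -110], "dr": [0, 0, 0], "jaw": 0.98}, {"slide": [176, -150, -140], "dr": [0, 0, 0], "jaw": 0.98}, {"slide": [176, -150, -140], "dr": [0, 0, 0], "jaw": 0.98}, {"slide": [176, -150, -140], "dr": [0, 0, 0], "jaw": 0.98}, {"slide": [176, -150, -140], "dr": [0, 0, 0], "jaw": 0.98}, {"slide": [176, -150, -140], "dr": [0, 0, 0], "jaw": 0.98}, {"slide": [176, -150, -140], "dr": [0, 0, 0], "jaw": 0.98}, {"slide": [176, -150, -140], "dr": [0, 0, 0], "jaw": 0.98}]}}

```text
t: 55.1
tool_pos: [0.4997, 0.0202, 0.4944]
orientation: [2.315, 2.123, 0.003]
force: [-0.3, 0.1, 0.1]
opening: 0.0015
gripper_force: 0.0
```

```bash
cat > m7.py <<'E'
import sys
from h import *
for n in('wrist','scene','side'):
    im,d,c=shot(n,n+sys.argv[1]); P=cloud(d,c); h=cv2.cvtColor(im,cv2.COLOR_RGB2HSV)
    m=((h[...,0]<6)|(h[...,0]>174))&(h[...,1]>150)&(d>0)&(P[...,2]>.08)&(P[...,2]<.2)&(P[...,0]>.5)&(P[...,0]<.8)&(P[...,1]>.05)&(P[...,1]<.25)
    Q=P[m]
    if len(Q)<8: print(n,'none');continue
    A_=np.c_[2*Q,np.ones(len(Q))]; s=np.linalg.lstsq(A_,(Q**2).sum(1),rcond=None)[0]; r=np.sqrt(s[3]+s[:3]@s[:3])
    print(n,len(Q),'ball',s[:3].round(4),'r',r.round(4),'mean',Q.mean(0).round(4),'warmer',(EX@s[:2]).round(4),(EY@s[:2]).round(4))
    covers(n,zd=.165,lo=(.58,-.25),hi=(.72,.1))
plan()
E
python3 m7.py 19
```

```text
wrist 812 ball [0.6414 0.1484 0.169 ] r 0.012 mean [0.6387 0.1472 0.1768] warmer 0.6259 0.2042
wrist [423. 121.] disc 0.6543 0.0637 r 0.0264 zdisc 0.1647 knobtop [0.6474 0.0655 0.2052] warmer 0.6462 0.1209
wrist [411. 204.] disc 0.6467 -0.0133 r 0.0266 zdisc 0.1647 knobtop [ 0.641  -0.009   0.2036] warmer 0.6454 0.0436
wrist [402. 276.] disc 0.6399 -0.0903 r 0.0269 zdisc 0.1647 knobtop [ 0.6345 -0.0828  0.2038] warmer 0.6453 -0.0337
wrist [406. 355.] disc 0.6515 -0.1783 r 0.0075 zdisc 0.1648 knobtop [ 0.6311 -0.162   0.1997] warmer 0.6646 -0.1204
scene 45 ball [0.663  0.1042 0.1932] r 0.0444 mean [0.6473 0.1383 0.1741] warmer 0.6513 0.1621
scene [324. 187.] disc 0.6560 0.0608 r 0.0267 zdisc 0.1648 knobtop [0.6846 0.0028 0.2409] warmer 0.6481 0.1182
scene [303. 202.] disc 0.6498 -0.0148 r 0.0269 zdisc 0.1649 knobtop [ 0.6782 -0.068   0.2413] warmer 0.6486 0.0424
scene [281. 219.] disc 0.6436 -0.0926 r 0.0260 zdisc 0.1650 knobtop [ 0.6435 -0.0937  0.1941] warmer 0.6492 -0.0357
scene [255. 237.] disc 0.6351 -0.1696 r 0.0264 zdisc 0.1650 knobtop [ 0.655  -0.1938  0.2238] warmer 0.6475 -0.1132
side 50 ball [0.638  0.1519 0.1739] r 0.0081 mean [0.6367 0.1534 0.1753] warmer 0.6222 0.2074
side [237. 144.] disc 0.6322 -0.1719 r 0.0301 zdisc 0.1665 knobtop [ 0.5342 -0.0125  0.2842] warmer 0.6449 -0.1157
side [222. 154.] disc 0.6378 -0.0903 r 0.0259 zdisc 0.1663 knobtop [ 0.6353 -0.0887  0.1947] warmer 0.6432 -0.0339
side [205. 165.] disc 0.6408 -0.0123 r 0.0257 zdisc 0.1665 knobtop [ 0.6414 -0.0125  0.1947] warmer 0.6394 0.0441
side [187. 177.] disc 0.6516 0.0643 r 0.0263 zdisc 0.1666 knobtop [0.6121 0.1121 0.2302] warmer 0.6434 0.1213
t 55.40 grasp [0.5001 0.0191 0.3254] yaw 1.481 tilt [-0.0017  0.0008] open 0.0021 gf 0.0 F [ 0.1 -0.2 -0.6]
```

View pics/wrist19.png

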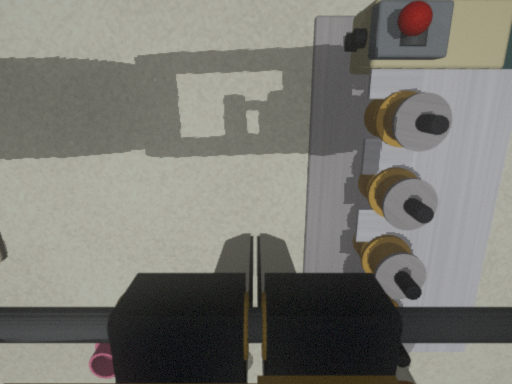

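All four covers sit level at 0.165 m and the red ball is at (0.640, 0.149, 0.168). Next I push the lever.

```bash
python3 - <<'E'
from h import *
f=lambda X,z:(*(EX*X+EY*.2045),z,YAW)
plan(f(.565,.325),f(.565,.176),f(.645,.176))
E
```

```text
t 55.40 grasp [0.5001 0.0191 0.3254] yaw 1.481 tilt [-0.0017  0.0008] open 0.0021 gf 0.0 F [ 0.1 -0.2 -0.6]
 slide [141.7, 68.0, 0.3] dr [-0.002, -0.001, -0.001] |d| 157
 slide [141.6, 68.3, 149.3] dr [-0.002, -0.001, -0.001] |d| 217
 slide [141.8, 148.3, 149.2] dr [-0.002, -0.001, -0.001] |d| 254
```

>>> {"api": "servo_tool", "payload": {"increments": [{"slide": [141.7, 68, 0], "dr": [0, 0, 0], "jaw": 1.0}, {"slide": [141.7, 68, 0], "dr": [0, 0, 0], "jaw": 1.0}, {"slide": [141.7, 68, 0], "dr": [0, 0, 0], "jaw": 1.0}, {"slide": [141.7, 68, 0], "dr": [0, 0, 0], "jaw": 1.0}, {"slide": [141.7, 68, 149], "dr": [0, 0, 0], "jaw": 1.0}, {"slide": [141.7, 68, 149], "dr": [0, 0, 0], "jaw": 1.0}, {"slide": [141.7, 68, 149], "dr": [0, 0, 0], "jaw": 1.0}, {"slide": [141.7, 68, 149], "dr": [0, 0, 0], "jaw": 1.0}, {"slide": [141.7, 76, 149], "dr": [0, 0, 0], "jaw": 1.0}, {"slide": [141.7, 84, 149], "dr": [0, 0, 0], "jaw": 1.0}, {"slide": [141.7, 92, 149], "dr": [0, 0, 0], "jaw": 1.0}, {"slide": [141.7, 100, 149], "dr": [0, 0, 0], "jaw": 1.0}, {"slide": [141.7, 108, 149], "dr": [0, 0, 0], "jaw": 1.0}, {"slide": [141.7, 116, 149], "dr": [0, 0, 0], "jaw": 1.0}, {"slide": [141.7, 124, 149], "dr": [0, 0, 0], "jaw": 1.0}, {"slide": [141.7, 132, 149], "dr": [0, 0, 0], "jaw": 1.0}, {"slide": [141.7, 132, 149], "dr": [0, 0, 0], "jaw": 1.0}, {"slide": [141.7, 132, 149], "dr": [0, 0, 0], "jaw": 1.0}]}}

```text
t: 57.2
tool_pos: [0.644, 0.1494, 0.3434]
orientation: [-2.316, -2.121, 0.001]
force: [-0.2, -0.2, 0.1]
opening: 0.0007
gripper_force: 0.0
```

```bash
python3 m7.py 20 | grep -v disc
```

```text
wrist 1404 ball [0.6723 0.1465 0.171 ] r 0.0122 mean [0.6718 0.1531 0.1777] warmer 0.6568 0.205
scene 47 ball [0.6903 0.096  0.1988] r 0.0492 mean [0.6764 0.1335 0.1766] warmer 0.6792 0.1563
side 22 ball [0.6695 0.1486 0.175 ] r 0.0079 mean [0.6695 0.1529 0.1768] warmer 0.6539 0.2068
t 57.50 grasp [0.6435 0.1497 0.1769] yaw 1.483 tilt [-0.0006  0.0008] open 0.0005 gf 0.0 F [-0.3 -1.   0.5]
```

>>> {"api": "servo_tool", "payload": {"increments": [{"slide": [0, 4, 0], "dr": [0, 0, 0], "jaw": 1.0}, {"slide": [0, 8, 0], "dr": [0, 0, 0], "jaw": 1.0}, {"slide": [0, 12, 0], "dr": [0, 0, 0], "jaw": 1.0}, {"slide": [0, 15, 0], "dr": [0, 0, 0], "jaw": 1.0}, {"slide": [0, 17, 0], "dr": [0, 0, 0], "jaw": 1.0}, {"slide": [0, 19, 0], "dr": [0, 0, 0], "jaw": 1.0}, {"slide": [0, 19, 0], "dr": [0, 0, 0], "jaw": 1.0}, {"slide": [0, 19, 0], "dr": [0, 0, 0], "jaw": 1.0}]}}

```text
t: 58.3
tool_pos: [0.6608, 0.1481, 0.3433]
orientation: [-2.312, -2.118, 0.01]
force: [-19.9, 0.0, 8.3]
opening: 0.0004
gripper_force: 10.1
```

```bash
python3 m7.py 21 | grep -v disc
```

```text
wrist 1382 ball [0.6853 0.1453 0.1662] r 0.0121 mean [0.6856 0.1512 0.1736] warmer 0.6698 0.205
scene 47 ball [0.6884 0.1387 0.1697] r 0.0079 mean [0.6897 0.1359 0.1716] warmer 0.6735 0.1987
side 21 ball [0.6832 0.15   0.1709] r 0.0069 mean [0.6829 0.1529 0.1719] warmer 0.6674 0.2095
t 58.60 grasp [0.6593 0.1482 0.1763] yaw 1.483 tilt [-0.0087  0.0004] open 0.0007 gf 10.0 F [-19.9   0.2   8.2]
```

The force has risen to 20 N, so the lever is at its stop. Backing away and checking.

>>> {"api": "servo_tool", "payload": {"increments": [{"slide": [0, -20, 0], "dr": [0, 0, 0], "jaw": 1.0}, {"slide": [0, -60, 0], "dr": [0, 0, 0], "jaw": 1.0}, {"slide": [0, -80, 0], "dr": [0, 0, 0], "jaw": 1.0}, {"slide": [0, -80, -50], "dr": [0, 0, 0], "jaw": 1.0}, {"slide": [0, -80, -100], "dr": [0, 0, 0], "jaw": 1.0}, {"slide": [-130, -160, -150], "dr": [0, 0, 0], "jaw": 1.0}, {"slide": [-130, -160, -150], "dr": [0, 0, 0], "jaw": 1.0}, {"slide": [-130, -160, -150], "dr": [0, 0, 0], "jaw": 1.0}, {"slide": [-130, -160, -150], "dr": [0, 0, 0], "jaw": 1.0}, {"slide": [-130, -160, -150], "dr": [0, 0, 0], "jaw": 1.0}, {"slide": [-130, -160, -150], "dr": [0, 0, 0], "jaw": 1.0}]}}

```text
t: 59.7
tool_pos: [0.4925, 0.0325, 0.4936]
orientation: [-2.317, -2.12, -0.001]
force: [-0.6, -0.2, 0.2]
opening: 0.0004
gripper_force: 0.0
```

```bash
python3 m7.py 22
```

```text
wrist 720 ball [0.6844 0.1448 0.1673] r 0.0115 mean [0.6813 0.1444 0.1749] warmer 0.669 0.2043
wrist [432. 136.] disc 0.6543 0.0640 r 0.0265 zdisc 0.1647 knobtop [0.6484 0.0658 0.2029] warmer 0.6462 0.1212
wrist [420. 217.] disc 0.6467 -0.0136 r 0.0265 zdisc 0.1647 knobtop [ 0.6413 -0.0088  0.2026] warmer 0.6454 0.0433
wrist [410. 287.] disc 0.6400 -0.0896 r 0.0265 zdisc 0.1647 knobtop [ 0.6165 -0.0562  0.238 ] warmer 0.6454 -0.033
wrist [409. 359.] disc 0.6428 -0.1768 r 0.0213 zdisc 0.1648 knobtop [ 0.6289 -0.1595  0.2016] warmer 0.6558 -0.1196
scene 49 ball [0.6882 0.1395 0.169 ] r 0.0085 mean [0.6895 0.1361 0.1718] warmer 0.6733 0.1994
scene [324. 187.] disc 0.6574 0.0613 r 0.0259 zdisc 0.1649 knobtop [0.6717 0.0303 0.2186] warmer 0.6494 0.1188
scene [303. 202.] disc 0.6494 -0.0143 r 0.0269 zdisc 0.1650 knobtop [ 0.6887 -0.0867  0.2587] warmer 0.6482 0.0429
scene [281. 219.] disc 0.6429 -0.0925 r 0.0260 zdisc 0.1649 knobtop [ 0.6437 -0.0947  0.1945] warmer 0.6486 -0.0357
scene [255. 237.] disc 0.6338 -0.1697 r 0.0275 zdisc 0.1650 knobtop [ 0.6366 -0.1709  0.1944] warmer 0.6463 -0.1134
side 49 ball [0.6818 0.1472 0.1707] r 0.0085 mean [0.6798 0.1494 0.1724] warmer 0.6662 0.2066
side [237. 144.] disc 0.6314 -0.1682 r 0.0272 zdisc 0.1661 knobtop [ 0.5979 -0.1125  0.2251] warmer 0.6438 -0.112
side [222. 154.] disc 0.6366 -0.0901 r 0.0264 zdisc 0.1663 knobtop [ 0.587 -0.015  0.241] warmer 0.642 -0.0338
side [205. 165.] disc 0.6413 -0.0123 r 0.0261 zdisc 0.1663 knobtop [ 0.6422 -0.0121  0.195 ] warmer 0.6399 0.0442
side [187. 177.] disc 0.6512 0.0628 r 0.0269 zdisc 0.1663 knobtop [0.578  0.1534 0.2612] warmer 0.6431 0.1198
t 60.00 grasp [0.4921 0.0331 0.3261] yaw 1.484 tilt [-0.0021  0.0009] open 0.0005 gf 0.0 F [-0.1 -0.1  0.2]
```

View pics/scene22.png

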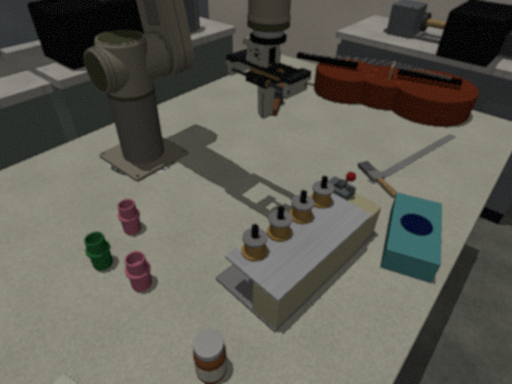

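The scene shows four covered cups hanging, and the ball now leaning to +x at (351,176). I'll check the throw angle with the fixed cameras before handing in.

```bash
python3 - <<'E'
from h import *
for n in('scene','side'):
    c=cam(n)
    for f in('0','19','22'):
        im=cv2.imread(f'pics/{n}{f}.png')
        if im is None: continue
        h=cv2.cvtColor(im,cv2.COLOR_BGR2HSV); m=((h[...,0]<6)|(h[...,0]>174))&(h[...,1]>120)&(h[...,2]>60)
        v,u=np.nonzero(m); u0,v0=proj(c,[.66,.147,.168]); k=np.hypot(u-u0,v-v0)<25
        p=ray(c,u[k].mean(),v[k].mean(),.1685); print(n,f,k.sum(),p.round(4),'X %.4f Y %.4f'%(EX@p[:2],EY@p[:2]))
E
```

```text
scene 0 55 [0.6424 0.1495 0.1685] X 0.6268 Y 0.2054
scene 19 50 [0.6429 0.1486 0.1685] X 0.6274 Y 0.2046
scene 22 52 [0.6876 0.1417 0.1685] X 0.6724 Y 0.2016
side 0 49 [0.6448 0.1439 0.1685] X 0.6296 Y 0.2000
side 19 52 [0.6444 0.144  0.1685] X 0.6292 Y 0.2001
side 22 52 [0.6855 0.1437 0.1685] X 0.6702 Y 0.2034
```

The measured throw is about 44 mm, slightly short of 48. I'll push once more higher up on the ball to be sure it is at its stop.

```bash
python3 - <<'E'
from h import *
f=lambda X,z:(*(EX*X+EY*.2045),z,YAW)
plan(f(.60,.326),f(.60,.184),f(.645,.184))
E
```

```text
t 60.00 grasp [0.4921 0.0331 0.3261] yaw 1.484 tilt [-0.0021  0.0009] open 0.0005 gf 0.0 F [-0.1 -0.1  0.2]
 slide [128.3, 112.6, -0.1] dr [-0.002, -0.001, 0.001] |d| 171
 slide [128.2, 112.9, 141.9] dr [-0.002, -0.001, 0.001] |d| 222
 slide [128.1, 157.9, 141.8] dr [-0.002, -0.001, 0.001] |d| 248
```

>>> {"api": "servo_tool", "payload": {"increments": [{"slide": [128, 112, 0], "dr": [0, 0, 0], "jaw": 1.0}, {"slide": [128, 112, 0], "dr": [0, 0, 0], "jaw": 1.0}, {"slide": [128, 112, 0], "dr": [0, 0, 0], "jaw": 1.0}, {"slide": [128, 112, 0], "dr": [0, 0, 0], "jaw": 1.0}, {"slide": [128, 112, 0], "dr": [0, 0, 0], "jaw": 1.0}, {"slide": [128, 112, 142], "dr": [0, 0, 0], "jaw": 1.0}, {"slide": [128, 112, 142], "dr": [0, 0, 0], "jaw": 1.0}, {"slide": [128, 112, 142], "dr": [0, 0, 0], "jaw": 1.0}, {"slide": [128, 112, 142], "dr": [0, 0, 0], "jaw": 1.0}, {"slide": [128, 120, 142], "dr": [0, 0, 0], "jaw": 1.0}, {"slide": [128, 130, 142], "dr": [0, 0, 0], "jaw": 1.0}, {"slide": [128, 140, 142], "dr": [0, 0, 0], "jaw": 1.0}, {"slide": [128, 148, 142], "dr": [0, 0, 0], "jaw": 1.0}, {"slide": [128, 153, 142], "dr": [0, 0, 0], "jaw": 1.0}, {"slide": [128, 156, 142], "dr": [0, 0, 0], "jaw": 1.0}, {"slide": [128, 158, 142], "dr": [0, 0, 0], "jaw": 1.0}, {"slide": [128, 158, 142], "dr": [0, 0, 0], "jaw": 1.0}, {"slide": [128, 158, 142], "dr": [0, 0, 0], "jaw": 1.0}]}}

```text
t: 61.8
tool_pos: [0.6604, 0.146, 0.3517]
orientation: [-2.316, -2.121, 0.0]
force: [0.7, 0.4, 0.2]
opening: 0.0003
gripper_force: 0.0
```

>>> {"api": "servo_tool", "payload": {"increments": [{"slide": [0, 1, 0], "dr": [0, 0, 0], "jaw": 1.0}, {"slide": [0, 2, 0], "dr": [0, 0, 0], "jaw": 1.0}, {"slide": [0, 2, 0], "dr": [0, 0, 0], "jaw": 1.0}]}}

```text
t: 62.1
tool_pos: [0.6623, 0.1459, 0.3518]
orientation: [-2.316, -2.121, 0.001]
force: [-2.1, 0.2, 1.1]
opening: 0.0004
gripper_force: 1.2
```

```bash
python3 m7.py 23 | grep -v disc
```

```text
wrist 1412 ball [0.6851 0.1451 0.1661] r 0.0123 mean [0.6862 0.1493 0.1742] warmer 0.6697 0.2047
scene 42 ball [0.688  0.1395 0.1696] r 0.0081 mean [0.6899 0.136  0.1718] warmer 0.673 0.1994
side 21 ball [0.6826 0.151  0.1703] r 0.0063 mean [0.6821 0.1531 0.171 ] warmer 0.6666 0.2104
t 62.40 grasp [0.6622 0.146  0.1848] yaw 1.483 tilt [-0.0012  0.0008] open 0.0006 gf 1.7 F [-3.1 -0.1  1.3]
```

>>> {"api": "servo_tool", "payload": {"increments": [{"slide": [0, 1, 0], "dr": [0, 0, 0], "jaw": 1.0}, {"slide": [0, 2, 0], "dr": [0, 0, 0], "jaw": 1.0}, {"slide": [0, 3, 0], "dr": [0, 0, 0], "jaw": 1.0}, {"slide": [0, 3, 0], "dr": [0, 0, 0], "jaw": 1.0}]}}

```text
t: 62.8
tool_pos: [0.664, 0.1459, 0.3515]
orientation: [-2.313, -2.119, 0.007]
force: [-16.7, 0.5, 8.1]
opening: 0.0008
gripper_force: 8.8
```

```bash
python3 m7.py 24 | grep -v disc
```

```text
wrist 1384 ball [0.6787 0.1304 0.1498] r 0.033 mean [0.6865 0.1493 0.1741] warmer 0.6647 0.1895
scene 45 ball [0.6949 0.0909 0.1946] r 0.051 mean [0.689  0.1341 0.1724] warmer 0.6842 0.1517
side 21 ball [0.6825 0.1504 0.1704] r 0.007 mean [0.6824 0.1531 0.1703] warmer 0.6666 0.2098
t 63.10 grasp [0.6627 0.146  0.1845] yaw 1.483 tilt [-0.0069  0.0007] open 0.0004 gf 8.6 F [-17.2  -0.2   8.7]
```

The ball doesn't move while the force rises to 17 N, so this is the hard stop and the lever is fully on. Backing off and handing in.

>>> {"api": "servo_tool", "payload": {"increments": [{"slide": [0, -20, 0], "dr": [0, 0, 0], "jaw": 1.0}, {"slide": [0, -60, 0], "dr": [0, 0, 0], "jaw": 1.0}, {"slide": [0, -80, 0], "dr": [0, 0, 0], "jaw": 1.0}, {"slide": [0, -80, -50], "dr": [0, 0, 0], "jaw": 1.0}, {"slide": [0, -80, -100], "dr": [0, 0, 0], "jaw": 1.0}, {"slide": [-130, -160, -150], "dr": [0, 0, 0], "jaw": 1.0}, {"slide": [-130, -160, -150], "dr": [0, 0, 0], "jaw": 1.0}, {"slide": [-130, -160, -150], "dr": [0, 0, 0], "jaw": 1.0}, {"slide": [-130, -160, -150], "dr": [0, 0, 0], "jaw": 1.0}, {"slide": [-130, -160, -150], "dr": [0, 0, 0], "jaw": 1.0}, {"slide": [-130, -160, -150], "dr": [0, 0, 0], "jaw": 1.0}]}}

```text
t: 64.2
tool_pos: [0.4953, 0.0303, 0.5016]
orientation: [-2.317, -2.121, -0.001]
force: [-0.1, 0.5, -0.1]
opening: 0.0008
gripper_force: 0.0
```

```bash
python3 m7.py 25 | grep -v knobtoq | cut -c1-75; python3 -c "
from plant import *
print(close_job())"
```

```text
wrist 661 ball [0.6845 0.1447 0.1674] r 0.0114 mean [0.6814 0.1445 0.1751] 
wrist [425. 133.] disc 0.6544 0.0643 r 0.0266 zdisc 0.1647 knobtop [0.6479 
wrist [413. 212.] disc 0.6464 -0.0136 r 0.0265 zdisc 0.1647 knobtop [ 0.641
wrist [404. 282.] disc 0.6399 -0.0901 r 0.0268 zdisc 0.1647 knobtop [ 0.633
wrist [406. 356.] disc 0.6468 -0.1822 r 0.0165 zdisc 0.1647 knobtop [ 0.632
scene 48 ball [0.6971 0.09   0.189 ] r 0.0503 mean [0.6889 0.1343 0.172 ] w
scene [324. 187.] disc 0.6574 0.0613 r 0.0263 zdisc 0.1649 knobtop [ 0.6986
scene [303. 202.] disc 0.6479 -0.0150 r 0.0266 zdisc 0.1650 knobtop [ 0.677
scene [281. 219.] disc 0.6421 -0.0918 r 0.0262 zdisc 0.1650 knobtop [ 0.655
scene [255. 237.] disc 0.6364 -0.1702 r 0.0260 zdisc 0.1651 knobtop [ 0.646
side 49 ball [0.6812 0.1479 0.1713] r 0.0084 mean [0.6793 0.1497 0.1729] wa
side [237. 144.] disc 0.6299 -0.1702 r 0.0279 zdisc 0.1662 knobtop [ 0.6268
side [222. 154.] disc 0.6369 -0.0901 r 0.0278 zdisc 0.1663 knobtop [0.5304 
side [205. 165.] disc 0.6442 -0.0135 r 0.0262 zdisc 0.1664 knobtop [ 0.6421
side [187. 177.] disc 0.6496 0.0642 r 0.0255 zdisc 0.1665 knobtop [0.6121 0
t 64.50 grasp [0.4949 0.0308 0.334 ] yaw 1.484 tilt [-0.0021  0.0009] open 
the job is handed in; nothing more can be done
None
```

The job is handed in at about 64 s: all four brass cups hang home in the slots, each has a level cover on its rim, and the red lever was then pushed on to its hard stop (measured throw about 44 mm, roughly 0.9 rad); the jar, brush and look-alikes were left alone.

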